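# Change over the label packing bench

## Robot

A 6-joint arm with a two-finger parallel gripper is mounted at the origin on the work surface. World frame = base frame: x ahead of the robot, y to its left, z up, the work surface at z = 0. Lengths are in m, angles in rad, forces in N, time in s.
With the tool pointing down it reaches from about 0.225 to 0.725 m from the base axis. Payload 3.1 kg.
Tool frame: the origin (TCP) lies on the centre line of the jaws, within the pads' length; the fingertips stand 22 mm ahead of it and the grasp point (between the pads) lies 3 mm ahead of it (manip.finger_overhang is the distance from the TCP to the fingertips, in m); z points along the fingers, x is the direction in which the jaws open and shut, and the axes are right-handed (so a half turn about z gives the same grasp; the last joint's range is limited). The gripper opens to 85 mm and grips with 20 to 120 N. Pads are 22 mm wide; open, the fingers measure 114 mm over their backs; the gripper's body (76 mm by 85 mm) begins 54 mm behind the grasp point. The pads swing forward as they close: fully open they stand 13 mm farther back than shut.
Start: joints at [1.026, 0.048, 0.099, 1.622, 0, 1.443], TCP at [0.213, 0.48, 0.253] pointing down, gripper open.
Joint ranges: [-2.91, 2.91], [-0.99, 1.94], [-1.21, 1.42], [-2.12, 2.29], [-1.49, 1.47], [-3.14, 3.14]. Speed limits (rad/s): [2.79, 2.79, 3.14, 3.14, 3.14, 3.14].

## Interface

Orientations are given as a 3x3 rotation matrix whose columns are the frame's x, y, z axes.
In Python, from plant import manip gives the robot as it stands. The module is installed in compiled form; this text tells all that it offers.
- The arm moves only by the shell command python3 -m inch 'ROWS'. ROWS is JSON, a list that holds one entry, the list of rows, each a list of 5 numbers: the shift along the tool's x, y, z in m, then the turn about the tool's z in degrees, then the finger opening in m, from 0 to 0.0854. A call has 1 to 12 rows; each row shifts and turns the commanded pose from where the row before left it, along the tool's axes as they then stand; what a row does not reach is not made up. A row lasts 1/12 s, in which the tool goes at most 41.7 mm and 7.16 degrees, less where a joint would pass 70% of its speed; a pose out of reach is approached as far as the arm can. A call is refused whole if a number of a shift passes 0.0417 or a number of a turn 7.16, either way. A call with a gripper value outside its range is refused whole. The fingers move at their own pace and stop on an object; the grip force is fixed at half the most. Time passes only in rows, so rows that do not move let the fingers close. It gives the time, the measured TCP pose, the force and the opening at its end, in the units of the state.
- manip.sense(): the state, without advancing time (a new reading comes with each control period).
- manip.capture(name): name is "scene" or "top"; returns a dict with "img" (384x512x3 uint8, red, green, blue), "depth" (384x512 float32, m along the optical axis (not along the pixel's ray), 0 where there is no reading), "fx", "fy", "cx", "cy" (pixels), "rvec" (rotation vector, rad) and "tvec" (3), from world to camera coordinates, as OpenCV has them. Camera axes: x right, y down, z forward; pixel columns grow to the right and rows downward; lengths in m; the calibration is good to about 2 mm. A picture is of the moment at which its call begins.
- manip.job_done(): hands the job in, once; it reports no verdict.
The state is a dict: "time": time; "joints": joint angles; "joint_vel": joint speeds; "tau": joint torques, N m; "eef_pos": TCP position; "eef_rot": TCP orientation; "contact_force": force on the tool from outside, world axes, zero at the start; "ft_torque": the same for the moment, N m; "gripper_width": opening from 0.0 (shut) to 1.0 (fully open).
Only numpy, scipy, OpenCV 4.12 (cv2) and the standard library are available. Lean on these libraries where they do the work, as an engineer would, in place of code of your own. Each camera call takes 0.05 s, during which the arm holds its last target.

## Task

Change over the packing bench: take the empty cardboard cores off the spindles and put them in the grey waste bin, mount each full spool, fully down, on the spindle stand of its own colour, and lay the knife, the stapler and the jar flat in the tray, each on its drawn shape (bars may lie either way round). There may be fewer cores or spools than spindles; leave the roll of parcel tape and the stack of cards where they are.

Things in the scene. Friction and masses are not known exactly. Their poses are not given: they have to be found in the camera images.
- spool_red: Spool (may be absent): white paper label tape on a red plastic core with red flanges, an upright tube 64 mm in outer diameter (straight sided, so that it can be gripped anywhere round it), 60 mm high, with a 25 mm bore right through, 0.15 to 0.3 kg. It waits standing upright on the table. Origin: centre of its underside; z is its axis, pointing up.
- spool_blue: Spool (may be absent): white paper label tape on a blue plastic core with blue flanges, an upright tube 64 mm in outer diameter (straight sided, so that it can be gripped anywhere round it), 60 mm high, with a 25 mm bore right through, 0.15 to 0.3 kg. It waits standing upright on the table. Origin: centre of its underside; z is its axis, pointing up.
- spool_yellow: Spool (may be absent): white paper label tape on a yellow plastic core with yellow flanges, an upright tube 64 mm in outer diameter (straight sided, so that it can be gripped anywhere round it), 60 mm high, with a 25 mm bore right through, 0.15 to 0.3 kg. It waits standing upright on the table. Origin: centre of its underside; z is its axis, pointing up.
- stand_red: Fixed spindle stand: a red disc 80 mm in diameter and 12 mm thick with an upright steel spindle in its middle, 16 mm in diameter with a tapered tip whose top is 82 mm above the table. A seated spool or core rests on the disc, its underside 12 mm above the table, and has about 4 mm play round the spindle. Origin: centre of the disc's underside, on the table; z is the spindle axis. The three stands stand close together in any order (at least 95 mm between spindles).
- stand_blue: Fixed spindle stand: a blue disc 80 mm in diameter and 12 mm thick with an upright steel spindle in its middle, 16 mm in diameter with a tapered tip whose top is 82 mm above the table. A seated spool or core rests on the disc, its underside 12 mm above the table, and has about 4 mm play round the spindle. Origin: centre of the disc's underside, on the table; z is the spindle axis. The three stands stand close together in any order (at least 95 mm between spindles).
- stand_yellow: Fixed spindle stand: a yellow disc 80 mm in diameter and 12 mm thick with an upright steel spindle in its middle, 16 mm in diameter with a tapered tip whose top is 82 mm above the table. A seated spool or core rests on the disc, its underside 12 mm above the table, and has about 4 mm play round the spindle. Origin: centre of the disc's underside, on the table; z is the spindle axis. The three stands stand close together in any order (at least 95 mm between spindles).
- core_1: Spent core (may be absent; at least one is there): a bare brown cardboard tube, 40 mm outer diameter, 60 mm long, 25 mm bore, 0.05 kg. At the start it sits upright on a spindle (core_1 on the red stand, core_2 on the blue one), its underside on the disc. Origin: centre of its lower end; z along its axis, up at the start.
- core_2: Spent core (may be absent; at least one is there): a bare brown cardboard tube, 40 mm outer diameter, 60 mm long, 25 mm bore, 0.05 kg. At the start it sits upright on a spindle (core_1 on the red stand, core_2 on the blue one), its underside on the disc. Origin: centre of its lower end; z along its axis, up at the start.
- bin: Fixed grey open waste bin, 120 mm (x) by 160 mm (y), 70 mm high, walls 4 mm. Origin: centre of its underside, on the table.
- tray: Fixed green shallow kit tray, 180 mm (x) by 280 mm (y), floor 5 mm thick, rim 14 mm high and 5 mm thick, white liner with three dark shapes drawn at true size: a narrow bar 130 x 28 mm for the knife, a wide bar 120 x 44 mm for the stapler (in the middle), a disc of 56 mm for the jar. Both bars run along the tray's x. Origin: centre of its underside, on the table.
- spot_knife (a point): Centre of the drawn narrow bar where the knife belongs, on the tray's floor, 5 mm above the table; its axes are the tray's, the shape's length along x.
- spot_stapler (a point): Centre of the drawn wide bar where the stapler belongs, on the tray's floor, 5 mm above the table; its axes are the tray's, the shape's length along x.
- spot_jar (a point): Centre of the drawn disc where the jar belongs, on the tray's floor, 5 mm above the table; its axes are the tray's, the shape's length along x.
- knife: Closed safety knife, an orange plastic bar 130 mm long (x), 28 mm wide (y) and 24 mm thick with a black slide on its top and a dark band near one end, 0.1 kg, lying on the table, roughly along the world x. Origin: centre of its underside.
- stapler: Desk stapler 120 mm long (x): a black base 44 mm wide (y) and 8 mm thick, and on it a grey arm 112 mm long, 30 mm wide, from 8 to 42 mm above the underside, to be gripped across. 0.25 kg, lying on the table, roughly along the world x. Origin: centre of its underside.
- jar: Amber sample jar with a white screw cap, round, 56 mm in diameter, 70 mm high, 0.18 kg, standing upright. Origin: centre of its underside.
- tape_roll: Bystander, not to be moved: a brown roll of parcel tape lying flat, 80 mm in diameter, 45 mm high, among the waiting spools. Origin: centre of its underside.
- tags: Bystander, not to be moved: a stack of white cards, 70 x 50 mm, 20 mm high. Origin: centre of its underside.

How it is judged:
At the end, for the whole second after the job is handed in: Present cores lie in the bin; present spools stand upright, fully down on the disc of their colour, within 8 mm of the spindle axis; kit items lie flat on the tray floor within 12 mm of their shapes' centres, bars within 0.2 rad either way round; all at rest and released (horizontal distance between spool_red and stand_red below 0.008 m and z of spool_red in the frame of stand_red between 0.008 and 0.016 m and angle between each of spool_red, spool_blue, spool_yellow, knife, stapler, jar's own z axis and vertical below 0.1 rad and linear speed of each of spool_red, spool_blue, spool_yellow, core_1, core_2, knife, stapler, jar below 0.02 m/s and horizontal distance between spool_blue and stand_blue below 0.008 m and z of spool_blue in the frame of stand_blue between 0.008 and 0.016 m and horizontal distance between spool_yellow and stand_yellow below 0.008 m and z of spool_yellow in the frame of stand_yellow between 0.008 and 0.016 m and x of core_1 in the frame of bin between -0.058 and 0.058 m and y of core_1 in the frame of bin between -0.078 and 0.078 m and z of each of core_1, core_2 in the frame of bin below 0.11 m and x of core_2 in the frame of bin between -0.058 and 0.058 m and y of core_2 in the frame of bin between -0.078 and 0.078 m and horizontal distance between knife and spot_knife below 0.012 m and z of knife in the frame of spot_knife between -0.004 and 0.006 m and angle between the x axis of knife and the x axis of spot_knife, either way round below 0.2 rad and horizontal distance between stapler and spot_stapler below 0.012 m and z of stapler in the frame of spot_stapler between -0.004 and 0.006 m and angle between the x axis of stapler and the x axis of spot_stapler, either way round below 0.2 rad and horizontal distance between jar and spot_jar below 0.012 m and z of jar in the frame of spot_jar between -0.004 and 0.006 m); the robot touches nothing.
It fails at once if the tape roll or the stack of cards is pushed more than 5 cm or toppled (distance of any of tape_roll, tags from where it was at the start of the episode above 0.05 m or angle between any of tape_roll, tags's own z axis and vertical above 0.8 rad).
Of core_1, core_2 only 1 to 2 are there at a start; the rules pass over those that are not, and their reading is None.
Of spool_red, spool_blue, spool_yellow only 2 to 3 are there at a start; the rules pass over those that are not, and their reading is None.
At some moment in a run one of spool_red, spool_blue, spool_yellow, knife, stapler, jar may be knocked a few centimetres aside while the robot is not near it.
It also fails if it takes over 210 s, if anything falls off the work surface, if the arm or the gripper's body presses on something with over 40 N, if the wrist force passes 120 N, or if a joint passes its speed limit or range.

## Working session

There is one attempt and no reset: what is moved stays moved. The work goes in short steps, Python scripts to look and compute and a shell command to move; the robot and the scene stay as the last step left them, time stands still between calls to the robot, and variables do not carry over. Pictures are saved under pics/ and viewed, and the job is handed in when it is done.

```bash
mkdir -p pics; ls
python3 - <<'E'
from plant import manip
import cv2
print(manip.sense())
for n in ["scene","top"]:
    c=manip.capture(n); cv2.imwrite(f"pics/{n}0.png",c["img"][:,:,::-1])
    print(n,c["fx"],c["cx"],c["cy"],c["rvec"],c["tvec"])
E
```

```text
pics
{'time': 0.0, 'joints': array([1.02618360e+00, 4.87386793e-02, 9.75713685e-02, 1.62200405e+00,
       2.59257784e-05, 1.44299027e+00]), 'joint_vel': array([-0.00074822, -0.00108887, -0.00086083, -0.0012825 , -0.00256626,
        0.00034301]), 'tau': array([-3.59387877e-04, -3.38789034e+01,  3.20012462e+01,  2.03806465e-02,
       -1.99467522e-04,  7.55904033e-07]), 'eef_pos': array([0.21225277, 0.47955922, 0.25211012]), 'eef_rot': array([[ 4.04841144e-01,  9.14386176e-01, -1.25265028e-03],
       [ 9.14384008e-01, -4.04842948e-01, -2.01800337e-03],
       [-2.35236102e-03, -3.28432593e-04, -9.99997179e-01]]), 'contact_force': array([ 0.10873546,  1.14155098, -1.20174719]), 'ft_torque': array([ 0.04054093, -0.04065985, -0.0567168 ]), 'gripper_width': 1.0016067209672865}
scene 406.0907433203798 256.5467415457909 186.84301092232513 [ 1.99024151  1.01121402 -0.51115851] [-0.28931832 -0.19761324  1.44250658]
top 356.6078489597458 258.28488502183615 195.07442461023297 [ 2.15209574 -2.20710859  0.05954758] [0.02719744 0.51663791 0.97001353]
```

View pics/scene0.png

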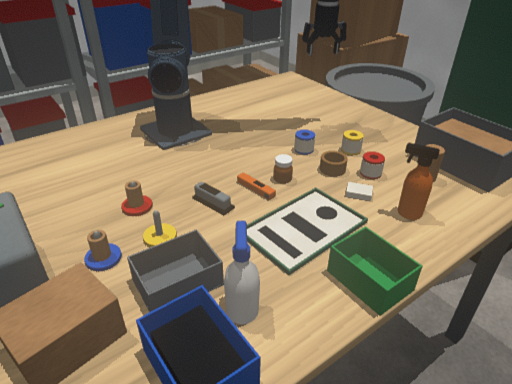

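View pics/top0.png

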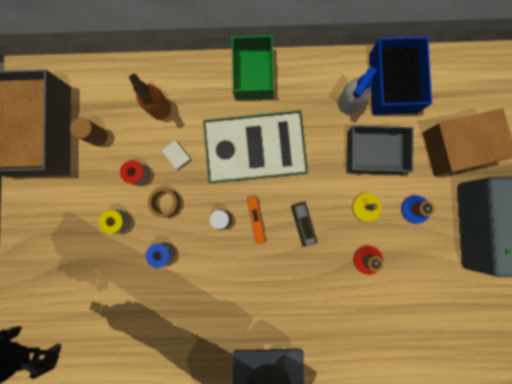

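The scene view shows both cores on red (137,197) and blue (100,245), and the yellow spindle is bare (160,233). The top view shows:
- spools: red (132,172), yellow (110,222), blue (158,256)
- kit items: jar (220,219), knife (257,219), stapler (304,224)
- tray: (255,147), bin: (380,150)
- stands: yellow (367,208), blue (415,209), red (368,260)

```bash
cat > h.py <<'E'
import numpy as np, cv2
from plant import manip
def cap(n,save=None):
    c=manip.capture(n)
    if save: cv2.imwrite(f"pics/{save}.png",c["img"][:,:,::-1])
    c["R"]=cv2.Rodrigues(np.array(c["rvec"]))[0]; c["t"]=np.array(c["tvec"]).reshape(3)
    c["hsv"]=cv2.cvtColor(c["img"],cv2.COLOR_RGB2HSV)
    v,u=np.mgrid[:384,:512]; d=c["depth"]
    P=np.stack([(u-c["cx"])/c["fx"]*d,(v-c["cy"])/c["fy"]*d,d],-1)
    c["W"]=(P-c["t"])@c["R"]
    c["W"][d==0]=np.nan
    return c
def ray(c,uv,z):
    uv=np.atleast_2d(np.array(uv,float))
    r=np.stack([(uv[:,0]-c["cx"])/c["fx"],(uv[:,1]-c["cy"])/c["fy"],np.ones(len(uv))],-1)@c["R"]
    o=-c["R"].T@c["t"]
    return o+r*((z-o[2])/r[:,2])[:,None]
def proj(c,p):
    q=c["R"]@np.array(p,float)+c["t"]; return c["fx"]*q[0]/q[2]+c["cx"],c["fy"]*q[1]/q[2]+c["cy"]
def hmask(c,h0,h1,s0,v0=0,v1=255):
    H,S,V=[c["hsv"][...,i] for i in range(3)]
    hm=((H>=h0)&(H<=h1)) if h0<=h1 else ((H>=h0)|(H<=h1))
    return hm&(S>=s0)&(V>=v0)&(V<=v1)
def box(m,u0,u1,v0,v1):
    o=np.zeros_like(m); o[v0:v1,u0:u1]=m[v0:v1,u0:u1]; return o
def blob(c,m,z,minA=15):
    """contours -> plane z: centre, size(minAreaRect), angle of long side"""
    out=[]
    for k in cv2.findContours(m.astype(np.uint8),cv2.RETR_EXTERNAL,cv2.CHAIN_APPROX_NONE)[0]:
        if cv2.contourArea(k)<minA: continue
        p=ray(c,k[:,0,:],z)[:,:2].astype(np.float32)*1000
        (x,y),(w,h),a=cv2.minAreaRect(p)
        if w<h: a+=90
        e=cv2.fitEllipse(p) if len(p)>5 else None
        out.append((np.round([x,y],1),np.round(sorted([w,h]),1),round((a+90)%180-90,1),np.round(e[0],1) if e else None, np.round(k[:,0].mean(0))))
    return out
E
python3 - <<'E'
from h import *
c=cap("top")
W=c["W"]
for n,h,z in [("red",(172,6,130),.06),("yel",(24,34,150),.06),("blue",(105,125,130),.06)]:
    m=hmask(c,*h)
    for b in blob(c,m,z): print(n,z,b)
    for b in blob(c,m,.012): print(n,'.012',b)
for b in blob(c,hmask(c,6,14,190,120),.024): print("orange",b)
# above table heights
Z=W[...,2]
for (n,u,v) in [("red",132,172),("spr",124,172),("jar",220,219),("knife",257,230),("stap",305,228),("tray",215,170),("table",330,230),("tags",176,154),("tape",151,205),("disc",357,256),("coreR",373,261)]:
    print(n,np.round(W[v,u],3),c["hsv"][v,u])
# height blobs
for z0,b in [(.03,(200,330,195,250)),(.012,(200,330,195,250)),(.055,(90,330,150,275))]:
    m=box((Z>z0),*b)
    for x in blob(c,m,z0): print("H",z0,x)
E
```

```text
red 0.06 (array([ 341.1, -264. ]), array([62.7, 70.2]), -30.6, array([ 338.3, -267.6]), array([366., 259.]))
red 0.06 (array([586.3, 350.3]), array([56.6, 59.5]), 88.5, array([585.9, 351. ]), array([132., 172.]))
red .012 (array([ 335.6, -277.5]), array([65.9, 73.8]), -30.6, array([ 332.7, -281.3]), array([366., 259.]))
red .012 (array([593.3, 368. ]), array([59.5, 62.6]), 88.5, array([592.9, 368.8]), array([132., 172.]))
yel 0.06 (array([454.2, 407.6]), array([61.3, 61.5]), -89.9, array([454.6, 407.7]), array([110., 221.]))
yel 0.06 (array([ 475.5, -271.8]), array([73.7, 73.8]), -1.5, array([ 475.4, -271.1]), array([367., 207.]))
yel .012 (array([454.5, 428.3]), array([64.4, 64.6]), -89.9, array([454.8, 428.4]), array([110., 221.]))
yel .012 (array([ 476.8, -285.7]), array([77.4, 77.5]), -1.5, array([ 476.7, -285. ]), array([367., 207.]))
blue 0.06 (array([363. , 284.1]), array([57.5, 58.2]), 89.6, array([362.6, 283.1]), array([157., 255.]))
blue 0.06 (array([ 466.2, -393.8]), array([62.1, 69.8]), 6.2, array([ 466.7, -397.5]), array([414., 209.]))
blue 0.06 (array([ 831.5, -353.9]),
[... 1178 characters left out ...]
9]), array([54.8, 55.2]), 43.8, array([452.3, 121.1]), array([220., 220.]))
H 0.012 (array([ 431.5, -112.6]), array([ 32.6, 114.1]), 14.6, array([ 431.6, -112.6]), array([305., 225.]))
H 0.012 (array([449.3,  22.2]), array([ 28.4, 130.3]), 9.6, array([448.7,  22.1]), array([256., 220.]))
H 0.055 (array([361.3, 284.3]), array([60.6, 61.2]), 89.6, array([360.9, 284.6]), array([158., 256.]))
H 0.055 (array([452.3, 119.7]), array([45.1, 48. ]), 88.6, array([452.2, 119.5]), array([219., 220.]))
H 0.055 (array([454.2, 409.8]), array([61.2, 62.1]), 88.6, array([453.8, 409.7]), array([110., 222.]))
H 0.055 (array([585.7, 353.4]), array([59.6, 62.7]), 88.5, array([585.9, 353.7]), array([132., 172.]))
```

```bash
cat > fix.py <<'E'
from h import *
from scipy.optimize import least_squares
def circ(p,r):
    f=lambda q: np.hypot(p[:,0]-q[0],p[:,1]-q[1])-r
    s=least_squares(f,p.mean(0),loss="soft_l1",f_scale=1.0); return s.x, np.abs(s.fun).mean()
for cam in ["top","scene"]:
    c=cap(cam); Z=c["W"][...,2]; W=c["W"]
    for n,h,g in [("red",(172,6,130),(336,-278)),("yel",(24,34,140),(477,-285)),("blue",(105,125,130),(467,-415))]:
        near=np.hypot(W[...,0]*1000-g[0],W[...,1]*1000-g[1])<60
        m=hmask(c,*h)&near&(Z<.03)
        k=max(cv2.findContours(m.astype(np.uint8),cv2.RETR_EXTERNAL,cv2.CHAIN_APPROX_NONE)[0],key=cv2.contourArea)
        p=ray(c,k[:,0],.012)[:,:2]*1000
        # edge points only: far from any high (core) pixels
        hi=cv2.dilate(((Z>.02)&near).astype(np.uint8),np.ones((5,5)))
        ok=np.array([hi[v,u]==0 for u,v in k[:,0]])
        print(cam,n,circ(p[ok],38.7),ok.sum())
        t=near&(Z>.066)&(Z<.078)
        if t.sum()>8: print("   coretop",np.round([(np.nanmin(W[t][:,i])+np.nanmax(W[t][:,i]))*500 for i in (0,1)],1), t.sum())
    if cam=="top":
        m=box((c["hsv"][...,2]<90)&(Z<.012),208,303,115,180)
        for b in blob(c,m,.005,100): print("tray dark",b)
        m=box(((c["hsv"][...,1]<70)&(c["hsv"][...,2]>150)),200,310,105,185)
        for b in blob(c,m,.005,300): print("liner",b)
        m=box((Z>.05),343,416,120,178)
        for b in blob(c,m,.07,100): print("bin",b)
        m=box((Z>.008),198,312,100,190)
        for b in blob(c,m,.014,200): print("rim",b)
        m=box((Z>.03),140,185,180,222)
        for b in blob(c,m,.045,100): print("tape",b)
        m=box((Z>.012),158,192,140,170)
        for b in blob(c,m,.02,50): print("tags",b)
E
python3 fix.py
```

```text
top red (array([ 331.29200152, -283.59362708]), np.float64(1.7346864383721656)) 55
   coretop [ 328.7 -284.3] 152
top yel (array([ 476.68907267, -285.14465271]), np.float64(0.6277631095013798)) 81
   coretop [ 476.  -285.9] 24
top blue (array([ 467.87935362, -420.94379726]), np.float64(1.8839604964851262)) 56
   coretop [ 467.4 -423.7] 155
tray dark (array([651.4, 105.5]), array([45.5, 46. ]), -1.1, array([650.6, 105.7]), array([225., 149.]))
tray dark (array([656.5,  20.7]), array([ 39.3, 114.3]), 3.9, array([656.1,  20.6]), array([255., 147.]))
tray dark (array([662.9, -63.7]), array([ 22.9, 124.3]), 4.2, array([663.1, -63.7]), array([285., 143.]))
liner (array([656. ,  20.8]), array([166.4, 266.2]), -85.8, array([656.1,  20.9]), array([255., 147.]))
bin (array([ 627.3, -314.5]), array([122.6, 164.3]), 86.6, array([ 627.3, -315.4]), array([382., 149.]))
rim (array([654.7,  20.5]), array([180.6, 279.7]), -85.8, array([654.9,  20.5]), array([255., 147.]))
tape (array([502., 273.]), array([78.5, 78.7]), 89.5, array([502.3, 272.6]), array([163., 202.]))
tags (array([635.7, 242.6]), array([49.9, 71.1]), 36.9, array([636. , 242.6]), array([175., 155.]))
scene red (array([ 334.81584324, -282.48641594]), np.float64(4.92084924433328)) 71
   coretop [ 331.7 -283.4] 119
scene yel (array([ 469.65344037, -283.95784971]), np.float64(7.103576703082703)) 95
   coretop [ 480.5 -286.5] 35
scene blue (array([ 467.78314377, -420.45111814]), np.float64(4.377952757879598)) 88
   coretop [ 469.5 -423.2] 179
```

Stands: yellow about (476.5,-285.5), red (331,-284) and blue (468,-421.5) mm. First I'll turn so that tool x = world y and tool y = world x.

```bash
python3 -m inch '[[[0,0,0,-6,0.0854],[0,0,0,-6,0.0854],[0,0,0,-6,0.0854],[0,0,0,-5.9,0.0854],[0,0,0,0,0.0854]]]'
```

```text
time: 0.67
eef_pos: [0.2125, 0.48, 0.2531]
eef_rot: [[-0.002, 1.0, -0.0], [1.0, 0.002, -0.0], [-0.0, -0.0, -1.0]]
contact_force: [0.7, 0.4, 0.2]
gripper_width: 1.001
```

```bash
python3 -m inch '[[[-0.04,0.005,0,0,0.0854],[-0.04,0.005,0,0,0.0854],[-0.04,0.005,0,0,0.0854],[-0.04,0.005,0,0,0.0854],[-0.04,0.005,0,0,0.0854],[-0.04,0.005,0,0,0.0854],[-0.04,0.005,0,0,0.0854],[-0.04,0.005,0,0,0.0854],[-0.04,0.005,0,0,0.0854],[-0.04,0.005,0,0,0.0854],[-0.04,0.005,0,0,0.0854],[-0.04,0.005,0,0,0.0854]]]'
```

```text
time: 1.67
eef_pos: [0.2724, -0.0017, 0.2536]
eef_rot: [[0.002, 1.0, 0.002], [1.0, -0.002, -0.0], [-0.0, 0.002, -1.0]]
contact_force: [1.0, 0.3, 0.3]
gripper_width: 0.998
```

```bash
python3 -m inch '[[[-0.0353,0.0071,0,0,0.0854],[-0.0353,0.0071,0,0,0.0854],[-0.0353,0.0071,0,0,0.0854],[-0.0353,0.0071,0,0,0.0854],[-0.0353,0.0071,0,0,0.0854],[-0.0353,0.0071,0,0,0.0854],[-0.0353,0.0071,0,0,0.0854],[-0.0353,0.0071,0,0,0.0854],[0,0,0.03,0,0.0854],[0,0,0.03,0,0.0854],[0,0,0.03,0,0.0854],[0,0,0,0,0.0854]]]'
```

```text
time: 2.67
eef_pos: [0.3259, -0.2784, 0.1553]
eef_rot: [[0.003, 1.0, -0.01], [1.0, -0.003, 0.012], [0.012, -0.01, -1.0]]
contact_force: [-0.6, 1.5, -1.4]
gripper_width: 1.002
```

```bash
python3 -m inch '[[[0,0,0.035,0,0.0854],[0,0,0.035,0,0.0854],[0,0,0.032,0,0.0854],[0,0,0,0,0.0854],[0,0,0,0,0.03],[0,0,0,0,0.03],[0,0,0,0,0.03],[0,0,0,0,0.03],[0,0,0,0,0.03],[0,0,0,0,0.03],[0,0,0,0,0.03],[0,0,0,0,0.03]]]'
```

```text
time: 3.67
eef_pos: [0.3315, -0.2845, 0.065]
eef_rot: [[-0.0, 1.0, 0.004], [1.0, 0.0, -0.005], [-0.005, 0.004, -1.0]]
contact_force: [0.3, 0.3, 5.8]
gripper_width: 0.453
```

```bash
python3 -m inch '[[[0,0,-0.03,0,0.03],[0,0,-0.03,0,0.03],[0,0,-0.03,0,0.03],[0,0,-0.03,0,0.03],[0,0.037,0,0,0.03],[0,0.037,0,0,0.03],[0,0.037,0,0,0.03],[0,0.037,0,0,0.03],[0,0.037,0,0,0.03],[0,0.037,0,0,0.03],[0,0.037,0,0,0.03],[0,0.037,0,0,0.03]]]'
```

```text
time: 4.67
eef_pos: [0.6279, -0.2822, 0.1829]
eef_rot: [[-0.0, 1.0, 0.002], [1.0, 0.0, -0.001], [-0.001, 0.002, -1.0]]
contact_force: [-0.5, -1.3, -0.1]
gripper_width: 0.449
```

```bash
python3 -m inch '[[[0,0,0.03,0,0.03],[0,0,0.03,0,0.03],[0,0,0.022,0,0.03],[0,0,0,0,0.03],[0,0,0,0,0.03]]]'; python3 -c "
from h import *
cap('scene','s1')"
```

```text
time: 5.08
eef_pos: [0.6248, -0.2817, 0.0983]
eef_rot: [[-0.0, 1.0, -0.003], [1.0, 0.0, 0.002], [0.002, -0.003, -1.0]]
contact_force: [0.9, -0.7, 0.0]
gripper_width: 0.453
```

View pics/s1.png

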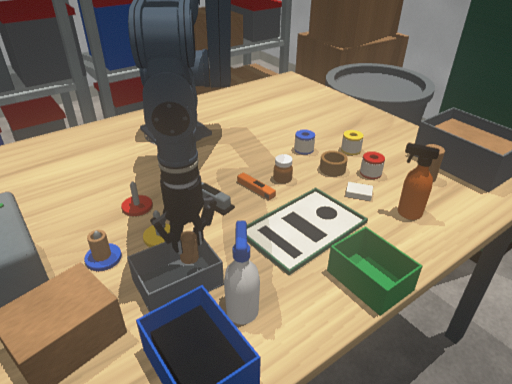

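The core is in the gripper inside the bin, at (190,250). The red spindle is bare. Releasing.

```bash
python3 -m inch '[[[0,0,0,0,0.06],[0,0,0,0,0.06],[0,0,0,0,0.06],[0,0,0,0,0.06],[0,0,-0.03,0,0.0854],[0,0,-0.03,0,0.0854],[0,0,-0.025,0,0.0854],[-0.0355,-0.0394,0,0,0.0854],[-0.0355,-0.0394,0,0,0.0854],[-0.0355,-0.0394,0,0,0.0854],[-0.0355,-0.0394,0,0,0.0854],[0,0,0,0,0.0854]]]'
```

```text
time: 6.13
eef_pos: [0.4964, -0.3994, 0.1854]
eef_rot: [[0.008, 1.0, -0.002], [1.0, -0.008, -0.004], [-0.004, -0.002, -1.0]]
contact_force: [0.5, -0.4, -0.0]
gripper_width: 0.998
```

```bash
python3 -c "
from h import *
cap('scene','s2');s=manip.sense();print(s['eef_pos'],s['gripper_width'])"
```

```text
[ 0.49891755 -0.39698084  0.18534554] 1.0000030949771066
```

View pics/s2.png

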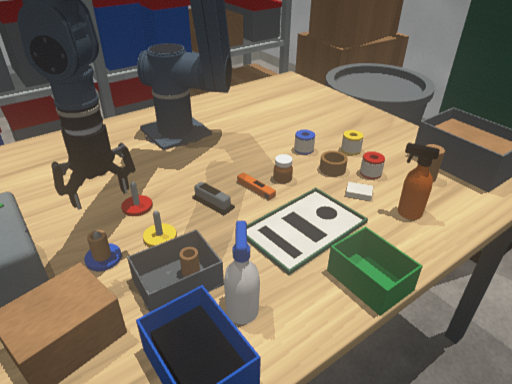

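Core 1 stands in the bin at (189,262). Next is the blue core.

```bash
python3 -m inch '[[[-0.0135,-0.0157,0,0,0.0854],[-0.0135,-0.0157,0,0,0.0854],[0,0,0.03,0,0.0854],[0,0,0.03,0,0.0854],[0,0,0,0,0.0854],[0,0,0,0,0.0854]]]'
```

```text
time: 6.68
eef_pos: [0.4697, -0.4187, 0.1221]
eef_rot: [[-0.001, 1.0, -0.004], [1.0, 0.001, 0.005], [0.005, -0.004, -1.0]]
contact_force: [0.7, -0.2, 0.9]
gripper_width: 0.998
```

```bash
python3 -m inch '[[[-0.005,-0.002,0.02,0,0.0854],[0,0,0.02,0,0.0854],[0,0,0.019,0,0.0854],[0,0,0,0,0.0854],[0,0,0,0,0.03],[0,0,0,0,0.03],[0,0,0,0,0.03],[0,0,0,0,0.03],[0,0,0,0,0.03],[0,0,0,0,0.03],[0,0,0,0,0.03]]]'
```

```text
time: 7.6
eef_pos: [0.4699, -0.4271, 0.0684]
eef_rot: [[-0.001, 1.0, 0.004], [1.0, 0.001, -0.004], [-0.004, 0.004, -1.0]]
contact_force: [0.5, 1.1, 5.3]
gripper_width: 0.448
```

```bash
python3 -m inch '[[[0,0,-0.03,0,0.03],[0,0,-0.03,0,0.03],[0,0,-0.03,0,0.03],[0,0,-0.025,0,0.03],[0.0137,0.0234,0,0,0.03],[0.0137,0.0234,0,0,0.03],[0.0137,0.0234,0,0,0.03],[0.0137,0.0234,0,0,0.03],[0.0137,0.0234,0,0,0.03],[0.0137,0.0234,0,0,0.03],[0,0,0,0,0.03]]]'
```

```text
time: 8.52
eef_pos: [0.6126, -0.34, 0.1795]
eef_rot: [[-0.005, 1.0, 0.002], [1.0, 0.005, 0.002], [0.002, 0.002, -1.0]]
contact_force: [-0.6, 0.5, -2.3]
gripper_width: 0.451
```

```bash
python3 -m inch '[[[0,0,0.03,0,0.03],[0,0,0.03,0,0.03],[0,0,0.022,0,0.03],[0,0,0,0,0.03]]]';  python3 -c "
from h import *
cap('scene','s3')"
```

```text
time: 8.85
eef_pos: [0.6049, -0.3413, 0.0909]
eef_rot: [[-0.0, 1.0, -0.011], [1.0, 0.0, 0.007], [0.007, -0.011, -1.0]]
contact_force: [-0.5, 0.2, -3.1]
gripper_width: 0.449
```

View pics/s3.png

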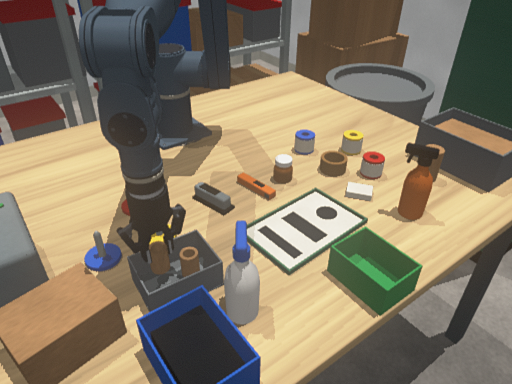

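Core 2 is held in the bin next to core 1, at (160,258). I'll release it, rise, and check.

```bash
python3 -m inch '[[[0,0,0,0,0.06],[0,0,0,0,0.06],[0,0,0,0,0.06],[0,0,0,0,0.06],[0,0,-0.03,0,0.06],[0,0,-0.03,0,0.0854],[0,0,-0.03,0,0.0854],[0,-0.03,-0.03,0,0.0854],[0.03,-0.035,0,0,0.0854],[0.03,-0.035,0,0,0.0854],[0.03,-0.035,0,0,0.0854],[0.03,-0.035,0,0,0.0854]]]';  python3 -c "
from h import *
cap('scene','s4')"; python3 fix.py | grep -v -e tags -e rim
```

```text
time: 9.9
eef_pos: [0.4518, -0.2346, 0.2194]
eef_rot: [[0.0, 1.0, 0.003], [1.0, -0.0, -0.002], [-0.002, 0.003, -1.0]]
contact_force: [0.9, 0.0, 0.5]
gripper_width: 0.995
top red (array([ 332.55192711, -282.11412244]), np.float64(1.8037767331235894)) 76
   coretop [ 330.6 -283. ] 26
top yel (array([ 477.20015134, -285.61349831]), np.float64(3.7362498260363517)) 53Traceback (most recent call last):
  File "fix.py", line 11, in <module>
    k=max(cv2.findContours(m.astype(np.uint8),cv2.RETR_EXTERNAL,cv2.CHAIN_APPROX_NONE)[0],key=cv2.contourArea)
ValueError: max() iterable argument is empty
```

View pics/s4.png

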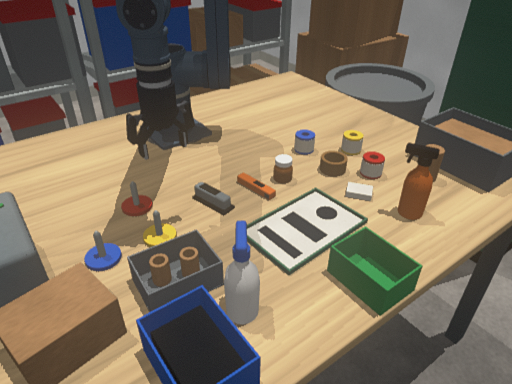

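Both cores stand in the bin, at (159,268) and (189,260). Going to the blue spool.

```bash
python3 -m inch '[[[0.04,-0.007,0,0,0.0854],[0.04,-0.007,0,0,0.0854],[0.04,-0.007,0,0,0.0854],[0.04,-0.007,0,0,0.0854],[0.04,-0.007,0,0,0.0854],[0.04,-0.007,0,0,0.0854],[0.04,-0.007,0,0,0.0854],[0.04,-0.007,0,0,0.0854],[0.04,-0.007,0,0,0.0854],[0.04,-0.007,0,0,0.0854],[0,0,0,0,0.0854]]]'
cat > items.py <<'E'
from h import *
import sys
c=cap("top"); Z=c["W"][...,2]; W=c["W"]
e=manip.sense()["eef_pos"]; print("eef",np.round(e,4),manip.sense()["time"])
# spool tops by height, with colour; exclude above .085
for n,h in [("red",(172,6,130)),("yel",(24,34,140)),("blue",(105,125,130))]:
    m=hmask(c,*h)&(Z>.045)&(Z<.09)&(W[...,0]<.72)
    m=cv2.morphologyEx(m.astype(np.uint8),cv2.MORPH_CLOSE,np.ones((3,3)))
    for b in blob(c,m,.06,60): print("spool",n,b)
m=hmask(c,6,15,190,120)&(Z>.012)&(Z<.04)
for b in blob(c,m,.024,100): print("knife",b)
m=(c["hsv"][...,1]<60)&(Z>.055)&(Z<.085)&(c["hsv"][...,2]>120)
for b in blob(c,m,.07,60): print("jarcap",b)
g=(np.abs(W[...,0]-.5)<.25)&(np.abs(W[...,1]+.07)<.2)&(Z>.028)&(Z<.055)
for b in blob(c,g,.035,80): print("stapler?",b)
E
python3 items.py
```

```text
time: 10.92
eef_pos: [0.3815, 0.1714, 0.2195]
eef_rot: [[-0.011, 1.0, 0.002], [1.0, 0.011, 0.005], [0.005, 0.003, -1.0]]
contact_force: [-0.4, -0.9, -0.3]
gripper_width: 1.001
eef [0.3823 0.1683 0.2193] 10.9667
spool red (array([586.3, 350.2]), array([56.6, 59.6]), 88.5, array([586. , 350.8]), array([132., 172.]))
spool yel (array([454.1, 406.4]), array([60.9, 64.2]), 88.6, array([454.2, 407. ]), array([111., 222.]))
knife (array([450.1,  22. ]), array([ 26.6, 127.1]), 9.6, array([450.3,  22. ]), array([256., 219.]))
jarcap (array([452.2, 117.8]), array([44.4, 47.3]), 88.6, array([452.5, 117.7]), array([219., 219.]))
stapler? (array([ 432. , -110.5]), array([ 30.6, 111.5]), 14.6, array([ 432.1, -110.5]), array([305., 225.]))
```

```bash
python3 -m inch '[[[0.0386,-0.0068,0,0,0.0854],[0.0386,-0.0068,0,0,0.0854],[0.0386,-0.0068,0,0,0.0854],[0,0,0.03,0,0.0854],[0,0,0.03,0,0.0854],[0,0,0.02,0,0.0854],[0,0,0,0,0.0854]]]'; python3 items.py|head -4; python3 -c "
from h import *
cap('scene','s5')"
```

```text
time: 11.55
eef_pos: [0.3604, 0.2783, 0.1335]
eef_rot: [[0.001, 1.0, -0.007], [1.0, -0.001, -0.005], [-0.005, -0.007, -1.0]]
contact_force: [-1.0, -0.3, -0.9]
gripper_width: 1.0
eef [0.3615 0.2789 0.136 ] 11.6
spool red (array([585.1, 350.2]), array([59.2, 59.6]), 0.1, array([585.8, 351. ]), array([132., 172.]))
spool yel (array([454.1, 407.6]), array([61.1, 61.4]), -89.9, array([454.1, 407. ]), array([111., 222.]))
spool blue (array([378.8, 287.2]), array([22.5, 49.6]), -78.9, array([378.4, 286.6]), array([156., 249.]))
```

View pics/s5.png

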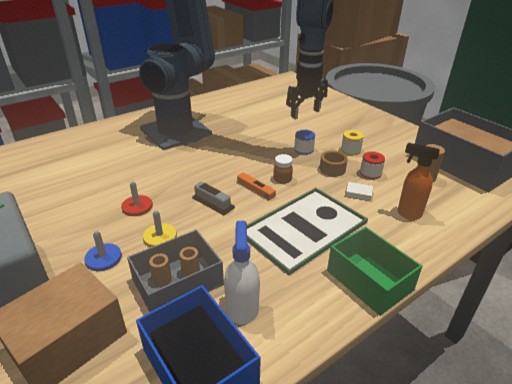

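The gripper is above the blue spool at (305,141). I'll correct by 5 mm and descend.

```bash
python3 -m inch '[[[0.0045,0.0005,0.02,0,0.0854],[0,0,0.02,0,0.0854],[0,0,0.02,0,0.0854],[0,0,0.02,0,0.0854],[0,0,0.015,0,0.0854],[0,0,0,0,0.0854],[0,0,0,0,0.05],[0,0,0,0,0.05],[0,0,0,0,0.05],[0,0,0,0,0.05],[0,0,0,0,0.05],[0,0,0,0,0.05]]]'
```

```text
time: 12.65
eef_pos: [0.3653, 0.286, 0.0461]
eef_rot: [[0.0, 1.0, 0.006], [1.0, -0.0, 0.002], [0.002, 0.006, -1.0]]
contact_force: [0.8, -0.9, 5.3]
gripper_width: 0.729
```

```bash
python3 -m inch '[[[0,0,-0.02,0,0.05],[0,0,-0.04,0,0.05],[0,0,-0.04,0,0.05],[0,0,-0.04,0,0.05],[-0.037,0.0055,0,0,0.05],[-0.037,0.0055,0,0,0.05],[-0.037,0.0055,0,0,0.05],[-0.037,0.0055,0,0,0.05],[-0.037,0.0055,0,0,0.05],[-0.037,0.0055,0,0,0.05],[-0.037,0.0055,0,0,0.05],[-0.037,0.0055,0,0,0.05]]]'
```

```text
time: 13.65
eef_pos: [0.4067, -0.0125, 0.1833]
eef_rot: [[-0.001, 1.0, 0.001], [1.0, 0.001, 0.0], [0.0, 0.001, -1.0]]
contact_force: [1.6, 1.1, -2.9]
gripper_width: 0.73
```

```bash
python3 -m inch '[[[-0.037,0.0055,0,0,0.05],[-0.037,0.0055,0,0,0.05],[-0.037,0.0055,0,0,0.05],[-0.037,0.0055,0,0,0.05],[-0.037,0.0055,0,0,0.05],[-0.037,0.0055,0,0,0.05],[-0.037,0.0055,0,0,0.05],[-0.037,0.0055,0,0,0.05],[-0.037,0.0055,0,0,0.05],[0,0,0,0,0.05],[0,0,0,0,0.05]]]'
```

```text
time: 14.57
eef_pos: [0.456, -0.3455, 0.1816]
eef_rot: [[0.003, 1.0, -0.001], [1.0, -0.003, 0.002], [0.002, -0.001, -1.0]]
contact_force: [0.4, 1.1, -1.8]
gripper_width: 0.733
```

```bash
python3 -m inch '[[[-0.025,0.004,0,0,0.05],[-0.025,0.004,0,0,0.05],[-0.026,0.004,0,0,0.05],[0,0,0.015,0,0.05],[0,0,0.015,0,0.05],[0,0,0,0,0.05],[0,0,0,0,0.05]]]'
cat > held.py <<'E'
from h import *
import sys
# measure held spool: side pts & ring from clouds near eef
s=manip.sense(); e=s["eef_pos"]; print("eef",np.round(e,4),"F",np.round(s["contact_force"],1),s["gripper_width"])
h={"red":(172,6,130),"yel":(24,34,140),"blue":(105,125,130)}[sys.argv[1]]
for cam in ("top","scene"):
    c=cap(cam,sys.argv[2]+cam[0]); W=c["W"]; Z=W[...,2]
    near=(np.hypot(W[...,0]-e[0],W[...,1]-e[1])<.045)&(Z>e[2]-.06)&(Z<e[2]+.03)
    m=hmask(c,*h)&near
    p=W[m]
    if len(p): print(cam,m.sum(),"min",np.round(p.min(0)*1000,1),"max",np.round(p.max(0)*1000,1),"mid",np.round((p.min(0)+p.max(0))*500,1))
    img=c["img"][:,:,::-1]; u,v=[int(x) for x in proj(c,e)]
    u0=min(max(u-60,0),391);v0=min(max(v-45,0),293)
    cv2.imwrite("pics/%s%s_z.png"%(sys.argv[2],cam[0]),cv2.resize(img[v0:v0+90,u0:u0+120],None,fx=5,fy=5,interpolation=cv2.INTER_CUBIC)); print("crop",u0,v0)
E
python3 held.py blue b1
```

```text
time: 15.15
eef_pos: [0.4679, -0.4178, 0.1517]
eef_rot: [[-0.002, 1.0, -0.002], [1.0, 0.002, 0.003], [0.003, -0.002, -1.0]]
contact_force: [-0.5, -0.1, -2.1]
gripper_width: 0.73
eef [ 0.4679 -0.4178  0.1517] F [-0.5 -0.1 -2.1] 0.7297392350549138
top 162 min [ 437.6 -436.1  104.6] max [ 494.1 -385.2  168. ] mid [ 465.8 -410.7  136.3]
crop 380 162
scene 53 min [ 441.8 -432.2  163.8] max [ 498.3 -393.2  169.4] mid [ 470.1 -412.7  166.6]
crop 30 160
```

View pics/b1s_z.png

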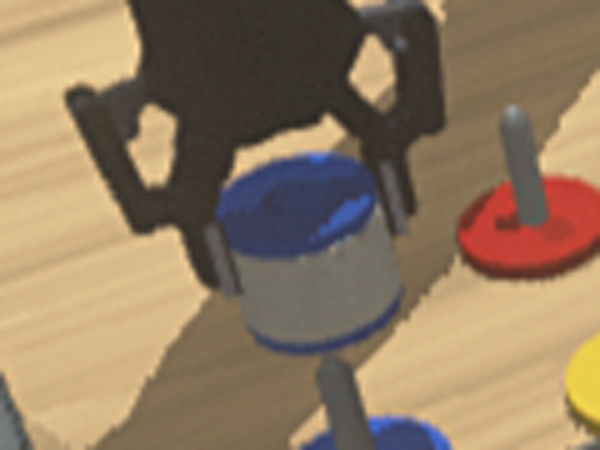

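View pics/b1t_z.png

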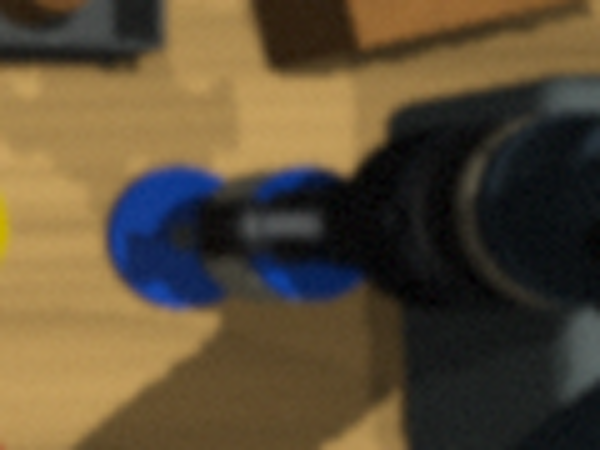

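The spool is upright in the jaws over the blue stand, in the scene crop. I'll measure the spindle axes directly now that they are bare.

```bash
cat > spin.py <<'E'
from h import *
for cam in ("scene","top"):
    c=cap(cam); W=c["W"]; Z=W[...,2]
    for n,g in [("red",(.331,-.283)),("yel",(.4768,-.2855)),("blue",(.468,-.4215))]:
        for a,b in [(.02,.045),(.045,.07),(.07,.09)]:
            m=(np.hypot(W[...,0]-g[0],W[...,1]-g[1])<.022)&(Z>a)&(Z<b)
            if m.sum()>3: print(cam,n,a,m.sum(),np.round(np.median(W[m],0)*1000,1))
E
python3 spin.py
python3 - <<'E'
from h import *
c=cap("scene"); o=-c["R"].T@c["t"]; print("scene cam at",o)
E
python3 fix.py | grep -E "red|yel|blue"
```

```text
scene red 0.02 48 [ 337.8 -285.7   32.7]
scene red 0.045 52 [ 337.5 -284.8   57. ]
scene red 0.07 32 [ 336.6 -284.9   76.6]
scene yel 0.02 54 [ 482.8 -288.6   32.8]
scene yel 0.045 56 [ 482.7 -288.8   57. ]
scene yel 0.07 39 [ 481.5 -287.9   76.6]
scene blue 0.02 65 [ 474.1 -423.1   32.5]
scene blue 0.045 67 [ 474.4 -422.7   58.4]
scene blue 0.07 46 [ 472.8 -422.9   76.1]
top red 0.02 16 [ 333.  -278.    30.7]
top red 0.045 19 [ 332.8 -278.    55.9]
top red 0.07 31 [ 331.4 -282.3   76.7]
top yel 0.02 16 [ 474.8 -280.    33.4]
top yel 0.045 16 [ 475.3 -280.1   59.6]
top yel 0.07 29 [ 476.9 -285.    76.3]
top blue 0.02 21 [ 467.  -415.8   29. ]
scene cam at [ 1.20771846 -0.54069266  0.67279187]
top red (array([ 332.38894127, -282.14527839]), np.float64(1.6877513433357085)) 75
top yel (array([ 475.95060629, -285.64995957]), np.float64(0.9131209573911292)) 79
top blue (array([ 467.37214546, -421.52182841]), np.float64(2.3147701623603885)) 51
scene red (array([ 337.06518558, -285.16407964]), np.float64(4.284212533596106)) 71
scene yel (array([ 473.0890585 , -278.15163796]), np.float64(7.624845703601132)) 56
scene blue (array([ 466.42689999, -424.63130134]), np.float64(5.919597329816772)) 75
```

```bash
python3 -m inch '[[[-0.0045,0.0013,0,0,0.05],[0,0,0,0,0.05],[0,0,0.012,0,0.05],[0,0,0.012,0,0.05],[0,0,0.012,0,0.05],[0,0,0.008,0,0.05],[0,0,0,0,0.05],[0,0,0,0,0.05]]]'; python3 held.py blue b2
```

```text
time: 16.17
eef_pos: [0.4689, -0.4234, 0.1068]
eef_rot: [[-0.0, 1.0, -0.002], [1.0, 0.0, 0.003], [0.003, -0.002, -1.0]]
contact_force: [0.5, -0.8, -2.1]
gripper_width: 0.731
eef [ 0.4689 -0.4234  0.1068] F [ 0.5 -0.8 -2.1] 0.7305273472133312
top 139 min [ 437.5 -439.3   60.1] max [ 494.5 -391.3  122.4] mid [ 466.  -415.3   91.2]
crop 373 162
scene 75 min [ 440.7 -435.    65.3] max [ 500.8 -397.9  124.2] mid [ 470.8 -416.5   94.8]
crop 32 177
```

View pics/b2s_z.png

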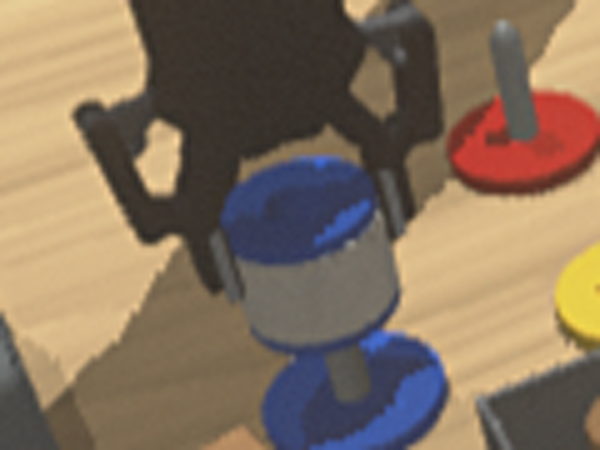

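The spindle has entered the bore with no side force. Lowering to the disc.

```bash
python3 -m inch '[[[0,0,0.012,0,0.05],[0,0,0.012,0,0.05],[0,0,0.01,0,0.05],[0,0,0.008,0,0.05],[0,0,0.004,0,0.05],[0,0,0,0,0.05],[0,0,0,0,0.05]]]'
```

```text
time: 16.85
eef_pos: [0.4695, -0.4241, 0.0621]
eef_rot: [[-0.0, 1.0, -0.001], [1.0, 0.0, 0.001], [0.001, -0.001, -1.0]]
contact_force: [-0.1, 0.5, -2.1]
gripper_width: 0.732
```

```bash
python3 -m inch '[[[0,0,0.003,0,0.05],[0,0,0,0,0.05],[0,0,0,0,0.0854],[0,0,0,0,0.0854],[0,0,0,0,0.0854],[0,0,0,0,0.0854],[0,0,-0.02,0,0.0854],[0,0,-0.03,0,0.0854],[0,0,-0.04,0,0.0854],[0,0,-0.04,0,0.0854]]]'; python3 -c "
from h import *
cap('scene','s6')"
```

```text
time: 17.68
eef_pos: [0.4691, -0.4236, 0.1902]
eef_rot: [[-0.0, 1.0, -0.002], [1.0, 0.0, 0.002], [0.002, -0.002, -1.0]]
contact_force: [-0.0, 0.2, -0.2]
gripper_width: 0.999
```

View pics/s6.png

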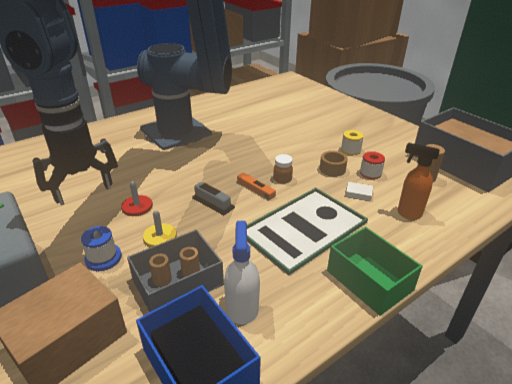

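The blue spool is seated at (100,245). Next is yellow.

```bash
python3 -m inch '[[[0.04,0,-0.005,0,0.0854],[0.04,0,-0.005,0,0.0854],[0.04,0,-0.005,0,0.0854],[0.04,0,-0.005,0,0.0854],[0.04,0,0,0,0.0854],[0.04,0,0,0,0.0854],[0.04,0,0,0,0.0854],[0.04,0,0,0,0.0854],[0.04,0,0,0,0.0854],[0.04,0,0,0,0.0854],[0.04,0,0,0,0.0854],[0.04,0,0,0,0.0854]]]'; python3 items.py; python3 fix.py | grep -E "blue"
```

```text
time: 18.73
eef_pos: [0.4695, 0.0575, 0.2105]
eef_rot: [[-0.0, 1.0, 0.002], [1.0, 0.0, -0.0], [-0.0, 0.002, -1.0]]
contact_force: [1.5, -0.5, -0.5]
gripper_width: 0.997
eef [0.4689 0.0647 0.2105] 18.7833
spool red (array([585. , 350.2]), array([59.3, 59.7]), -0.1, array([585.8, 350.6]), array([132., 172.]))
spool yel (array([454.1, 406.3]), array([60.9, 64.3]), 88.6, array([454.1, 406.9]), array([111., 222.]))
spool blue (array([ 467. , -425.3]), array([60.2, 60.2]), 42.6, array([ 467.1, -425.6]), array([426., 209.]))
knife (array([413.7,  16.9]), array([26.5, 54.1]), 12.6, array([410.6,  16.2]), array([258., 233.]))
stapler? (array([ 432. , -110.5]), array([ 30.6, 111.5]), 14.6, array([ 432.1, -110.6]), array([305., 225.]))
top blue (array([ 466.48611783, -421.32997051]), np.float64(0.8413086555664653)) 29
scene blue (array([ 466.84334477, -422.05666507]), np.float64(1.809733563918626)) 50
```

```bash
python3 -m inch '[[[0.04,0,0,0,0.0854],[0.04,0,0,0,0.0854],[0.04,0,0,0,0.0854],[0.04,0,0,0,0.0854],[0.04,0,0,0,0.0854],[0.04,0,0,0,0.0854],[0.04,0,0,0,0.0854],[0.04,0,0,0,0.0854],[0,0,0,0,0.0854]]]'; python3 items.py | head -4
```

```text
time: 19.63
eef_pos: [0.4696, 0.3805, 0.2079]
eef_rot: [[-0.005, 1.0, -0.001], [1.0, 0.005, 0.003], [0.003, -0.001, -1.0]]
contact_force: [0.3, -0.7, -0.6]
gripper_width: 0.999
eef [0.4698 0.3774 0.2084] 19.6833
spool red (array([585. , 350.2]), array([59.3, 59.7]), -0.1, array([586. , 350.8]), array([132., 172.]))
spool yel (array([439.8, 408.5]), array([33.1, 59.1]), -88.1, array([441. , 407.8]), array([111., 226.]))
spool blue (array([ 467. , -425.3]), array([60.2, 60.2]), 42.6, array([ 467.1, -425.6]), array([426., 209.]))
```

Blue is seated, about 1 mm off axis. Now descending on yellow.

```bash
python3 -m inch '[[[0.015,-0.008,0,0,0.0854],[0.015,-0.008,0,0,0.0854],[0,0,0.035,0,0.0854],[0,0,0.035,0,0.0854],[0,0,0,0,0.0854],[0,0,0,0,0.0854]]]'
```

```text
time: 20.18
eef_pos: [0.452, 0.4022, 0.1366]
eef_rot: [[0.002, 1.0, -0.006], [1.0, -0.002, -0.005], [-0.005, -0.006, -1.0]]
contact_force: [-0.3, 0.4, 0.6]
gripper_width: 0.999
```

```bash
python3 -m inch '[[[0.004,0.001,0.02,0,0.0854],[0,0,0.02,0,0.0854],[0,0,0.02,0,0.0854],[0,0,0.02,0,0.0854],[0,0,0.015,0,0.0854],[0,0,0,0,0.0854],[0,0,0,0,0.05],[0,0,0,0,0.05],[0,0,0,0,0.05],[0,0,0,0,0.05],[0,0,0,0,0.05],[0,0,0,0,0.05]]]'
```

```text
time: 21.18
eef_pos: [0.4572, 0.4109, 0.049]
eef_rot: [[0.0, 1.0, 0.007], [1.0, -0.0, 0.003], [0.003, 0.007, -1.0]]
contact_force: [1.8, -0.5, 7.0]
gripper_width: 0.737
```

```bash
python3 -m inch '[[[0,0,-0.02,0,0.05],[0,0,-0.04,0,0.05],[0,0,-0.04,0,0.05],[0,0,-0.04,0,0.05],[-0.037,0.001,0,0,0.05],[-0.037,0.001,0,0,0.05],[-0.037,0.001,0,0,0.05],[-0.037,0.001,0,0,0.05],[-0.037,0.001,0,0,0.05],[-0.037,0.001,0,0,0.05],[-0.037,0.001,0,0,0.05],[-0.037,0.001,0,0,0.05]]]'
```

```text
time: 22.18
eef_pos: [0.4624, 0.1121, 0.1856]
eef_rot: [[-0.001, 1.0, 0.002], [1.0, 0.001, 0.0], [0.0, 0.002, -1.0]]
contact_force: [0.9, 0.3, -2.0]
gripper_width: 0.733
```

```bash
python3 -m inch '[[[-0.037,0.001,0,0,0.05],[-0.037,0.001,0,0,0.05],[-0.037,0.001,0,0,0.05],[-0.037,0.001,0,0,0.05],[-0.037,0.001,0,0,0.05],[-0.037,0.001,0,0,0.05],[-0.037,0.001,0,0,0.05],[-0.037,0.001,0,0,0.05],[-0.037,0.001,0,0,0.05],[-0.037,0.001,0,0,0.05],[0,0,0,0,0.05],[0,0,0,0,0.05]]]'; python3 held.py yel y1
```

```text
time: 23.18
eef_pos: [0.4724, -0.2583, 0.185]
eef_rot: [[0.003, 1.0, 0.0], [1.0, -0.003, 0.0], [0.0, 0.0, -1.0]]
contact_force: [0.5, 0.5, -1.2]
gripper_width: 0.735
eef [ 0.4724 -0.2583  0.185 ] F [ 0.5  0.5 -1.2] 0.7351761084856135
top 107 min [ 439.8 -261.3  142.6] max [ 500.9 -230.   197.9] mid [ 470.3 -245.7  170.2]
crop 316 161
scene 3 min [ 447.6 -249.2  196.1] max [ 490.3 -242.1  197. ] mid [ 469.  -245.6  196.5]
crop 99 123
```

```bash
python3 -m inch '[[[-0.014,0.0028,0,0,0.05],[-0.0137,0.0028,0,0,0.05],[0,0,0.015,0,0.05],[0,0,0.015,0,0.05],[0,0,0,0,0.05],[0,0,0,0,0.05],[0,0,0,0,0.05]]]'; python3 held.py yel y2
```

```text
time: 23.87
eef_pos: [0.4786, -0.2831, 0.1556]
eef_rot: [[-0.002, 1.0, 0.001], [1.0, 0.002, -0.0], [-0.0, 0.001, -1.0]]
contact_force: [0.1, -0.2, -1.8]
gripper_width: 0.734
eef [ 0.4786 -0.2831  0.1556] F [ 0.1 -0.2 -1.8] 0.7338335899094873
top 89 min [ 448.1 -287.8  154.9] max [ 504.8 -254.9  168.5] mid [ 476.4 -271.4  161.7]
crop 323 159
scene 1 min [ 455.5 -264.5  166.4] max [ 455.5 -264.5  166.4] mid [ 455.5 -264.5  166.4]
crop 92 139
```

View pics/y2s_z.png

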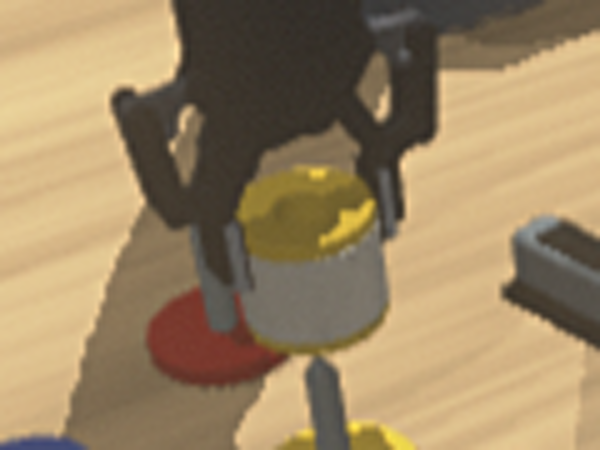

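The yellow spool is upright over its spindle, x mid 476.4 against 476.2. I'll correct y by -2.5 mm and lower.

```bash
python3 -m inch '[[[-0.0025,0,0,0,0.05],[0,0,0,0,0.05],[0,0,0.012,0,0.05],[0,0,0.012,0,0.05],[0,0,0.012,0,0.05],[0,0,0.008,0,0.05],[0,0,0,0,0.05],[0,0,0,0,0.05]]]'
```

```text
time: 24.63
eef_pos: [0.4773, -0.2858, 0.109]
eef_rot: [[-0.0, 1.0, -0.003], [1.0, 0.0, 0.002], [0.002, -0.003, -1.0]]
contact_force: [0.4, 0.3, -1.7]
gripper_width: 0.73
```

```bash
python3 -m inch '[[[0,0,0.012,0,0.05],[0,0,0.012,0,0.05],[0,0,0.01,0,0.05],[0,0,0.008,0,0.05],[0,0,0.004,0,0.05],[0,0,0,0,0.05],[0,0,0,0,0.05]]]'
```

```text
time: 25.22
eef_pos: [0.4781, -0.2864, 0.0643]
eef_rot: [[-0.0, 1.0, -0.001], [1.0, 0.0, 0.0], [0.0, -0.001, -1.0]]
contact_force: [1.4, -0.2, -2.3]
gripper_width: 0.732
```

```bash
python3 -m inch '[[[0,0,0.003,0,0.05],[0,0,0,0,0.05],[0,0,0,0,0.0854],[0,0,0,0,0.0854],[0,0,0,0,0.0854],[0,0,0,0,0.0854],[0,0,-0.02,0,0.0854],[0,0,-0.03,0,0.0854],[0,0,-0.04,0,0.0854],[0,0,-0.04,0,0.0854],[0.03,0,-0.02,0,0.0854],[0.03,0,0,0,0.0854]]]'; python3 -c "
from h import *
cap('scene','s7')"
```

```text
time: 26.22
eef_pos: [0.4811, -0.229, 0.2194]
eef_rot: [[0.003, 1.0, 0.011], [1.0, -0.003, -0.007], [-0.007, 0.011, -1.0]]
contact_force: [0.9, 0.8, -0.4]
gripper_width: 0.996
```

View pics/s7.png

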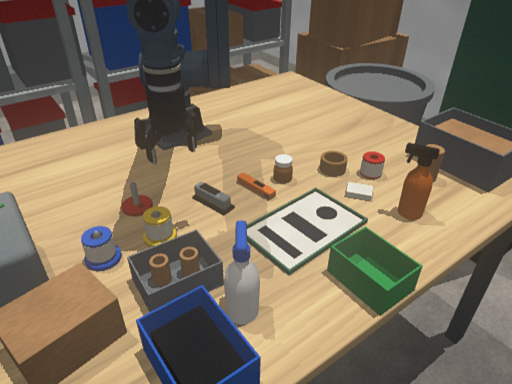

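Yellow is seated at (157,225). Next is red.

```bash
python3 -m inch '[[[0.0387,0.006,0,0,0.0854],[0.0387,0.006,0,0,0.0854],[0.0387,0.006,0,0,0.0854],[0.0387,0.006,0,0,0.0854],[0.0387,0.006,0,0,0.0854],[0.0387,0.006,0,0,0.0854],[0.0387,0.006,0,0,0.0854],[0.0387,0.006,0,0,0.0854],[0.0387,0.006,0,0,0.0854],[0.0387,0.006,0,0,0.0854],[0,0,0,0,0.0854],[0,0,0,0,0.0854]]]'; python3 items.py
```

```text
time: 27.27
eef_pos: [0.5378, 0.1624, 0.2113]
eef_rot: [[-0.005, 1.0, -0.001], [1.0, 0.005, -0.0], [-0.0, -0.001, -1.0]]
contact_force: [-0.8, -0.5, 0.6]
gripper_width: 1.002
eef [0.5379 0.1609 0.2114] 27.3167
spool yel (array([ 475.1, -287.6]), array([62.9, 63.5]), -2.5, array([ 475.8, -287.2]), array([373., 207.]))
spool blue (array([ 467. , -425.3]), array([60.2, 60.2]), 42.6, array([ 467.1, -425.5]), array([426., 209.]))
knife (array([420.3,  17.3]), array([25.2, 64.6]), 9.9, array([419.6,  17.2]), array([258., 230.]))
jarcap (array([452.2, 117.8]), array([44.4, 47.3]), 88.6, array([452.3, 117.4]), array([219., 220.]))
stapler? (array([ 432. , -110.4]), array([ 30.7, 111.5]), 14.6, array([ 432.1, -110.4]), array([305., 225.]))
```

```bash
python3 -m inch '[[[0.0318,0.008,0,0,0.0854],[0.0318,0.008,0,0,0.0854],[0.0318,0.008,0,0,0.0854],[0.0318,0.008,0,0,0.0854],[0.0318,0.008,0,0,0.0854],[0.0318,0.008,0,0,0.0854],[0,0,0.03,0,0.0854],[0,0,0.03,0,0.0854],[0,0,0,0,0.0854],[0,0,0,0,0.0854]]]'; python3 -c "
from h import *
cap('scene','s8')"; python3 items.py | head -2
```

```text
time: 28.15
eef_pos: [0.5846, 0.3485, 0.1485]
eef_rot: [[0.002, 1.0, -0.007], [1.0, -0.002, -0.004], [-0.004, -0.007, -1.0]]
contact_force: [0.8, 0.6, 0.7]
gripper_width: 0.996
eef [0.5871 0.3501 0.1539] 28.25
spool red (array([573.2, 351.2]), array([31.2, 56.6]), -88.2, array([577.1, 351.5]), array([132., 176.]))
```

View pics/s8.png

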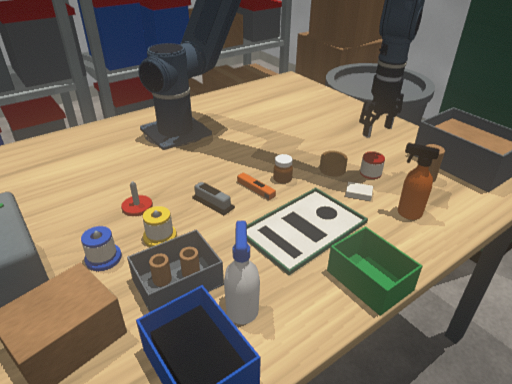

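The gripper is above the red spool at (372,164). Descending.

```bash
python3 -m inch '[[[0.0015,-0.001,0.025,0,0.0854],[0,0,0.025,0,0.0854],[0,0,0.025,0,0.0854],[0,0,0.02,0,0.0854],[0,0,0.012,0,0.0854],[0,0,0,0,0.0854],[0,0,0,0,0.05],[0,0,0,0,0.05],[0,0,0,0,0.05],[0,0,0,0,0.05],[0,0,0,0,0.05],[0,0,0,0,0.05]]]'
```

```text
time: 29.25
eef_pos: [0.5874, 0.3537, 0.0485]
eef_rot: [[-0.0, 1.0, 0.006], [1.0, 0.0, 0.002], [0.002, 0.006, -1.0]]
contact_force: [0.8, -1.1, 5.9]
gripper_width: 0.731
```

```bash
python3 -m inch '[[[0,0,-0.02,0,0.05],[0,0,-0.04,0,0.05],[0,0,-0.04,0,0.05],[0,0,-0.04,0,0.05],[-0.034,-0.0138,0,0,0.05],[-0.034,-0.0138,0,0,0.05],[-0.034,-0.0138,0,0,0.05],[-0.034,-0.0138,0,0,0.05],[-0.034,-0.0138,0,0,0.05],[-0.034,-0.0138,0,0,0.05],[-0.034,-0.0138,0,0,0.05],[-0.034,-0.0138,0,0,0.05]]]'
```

```text
time: 30.25
eef_pos: [0.4736, 0.0795, 0.1848]
eef_rot: [[-0.001, 1.0, 0.0], [1.0, 0.001, -0.0], [-0.0, 0.0, -1.0]]
contact_force: [0.5, 0.2, -1.8]
gripper_width: 0.729
```

```bash
python3 -m inch '[[[-0.034,-0.0138,0,0,0.05],[-0.034,-0.0138,0,0,0.05],[-0.034,-0.0138,0,0,0.05],[-0.034,-0.0138,0,0,0.05],[-0.034,-0.0138,0,0,0.05],[-0.034,-0.0138,0,0,0.05],[-0.034,-0.0138,0,0,0.05],[-0.034,-0.0138,0,0,0.05],[-0.034,-0.0138,0,0,0.05],[0,0,0,0,0.05],[0,0,0,0,0.05]]]'
```

```text
time: 31.17
eef_pos: [0.3498, -0.2267, 0.1849]
eef_rot: [[0.004, 1.0, 0.0], [1.0, -0.004, 0.0], [0.0, 0.0, -1.0]]
contact_force: [0.0, -0.1, -2.1]
gripper_width: 0.732
```

```bash
python3 -m inch '[[[-0.019,-0.0055,0,0,0.05],[-0.019,-0.0055,0,0,0.05],[-0.019,-0.0055,0,0,0.05],[0,0,0.015,0,0.05],[0,0,0.015,0,0.05],[0,0,0,0,0.05],[0,0,0,0,0.05],[0,0,0,0,0.05]]]'; python3 held.py red r1; python3 spin.py | grep red
```

```text
time: 31.83
eef_pos: [0.3348, -0.2815, 0.1554]
eef_rot: [[-0.002, 1.0, 0.0], [1.0, 0.002, -0.0], [-0.0, 0.0, -1.0]]
contact_force: [-0.7, -0.7, -2.0]
gripper_width: 0.727
eef [ 0.3348 -0.2815  0.1554] F [-0.7 -0.7 -2. ] 0.7266704650534814
top 128 min [ 344.8 -296.8  154.5] max [ 366.2 -252.   168.2] mid [ 355.5 -274.4  161.4]
crop 325 220
scene 276 min [ 311.2 -311.3  107.1] max [ 370.4 -251.   170.3] mid [ 340.8 -281.1  138.7]
crop 67 111
scene red 0.02 50 [ 337.7 -285.3   32.5]
scene red 0.045 52 [ 337.8 -285.6   58.1]
scene red 0.07 30 [ 336.1 -284.6   76.9]
```

View pics/r1s_z.png

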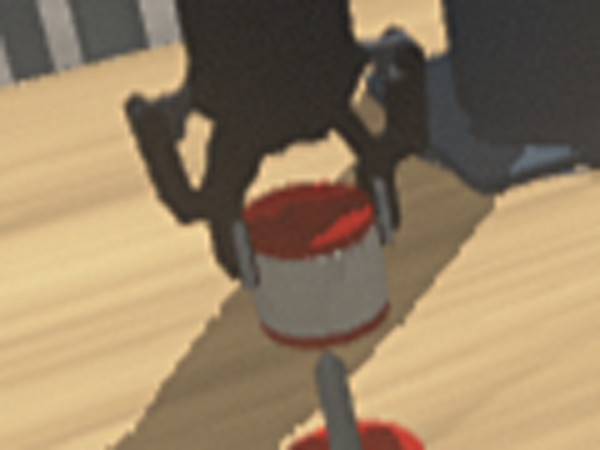

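Lateral alignment looks right. I'll recheck the depth direction (x) before lowering.

Run:
```python
from h import *
e=manip.sense()["eef_pos"];print(e)
for cam in("top","scene"):
    c=cap(cam);W=c["W"];Z=W[...,2]
    near=(np.hypot(W[...,0]-e[0],W[...,1]-e[1])<.045)
    m=hmask(c,172,8,100)&near&(Z>.155)&(Z<.175)
    p=W[m]*1000; x0,x1=np.percentile(p[:,0],[1,99]); print(cam,len(p),x0,x1,(x0+x1)/2, np.percentile(p[:,1],[1,99]),np.median(p[:,2]))
    # side paper band: fit circle radius 32
    m=near&(Z>.11)&(Z<.15)&(c["hsv"][...,1]<70)&(c["hsv"][...,2]>70)
    q=W[m]*1000
    q=q[np.abs(q[:,1]-e[1]*1000)<22]
    if len(q)>20:
        from scipy.optimize import least_squares
        s=least_squares(lambda a:np.hypot(q[:,0]-a[0],q[:,1]-a[1])-32,[e[0]*1000,e[1]*1000],loss="soft_l1")
        print(" side fit",len(q),s.x,np.abs(s.fun).mean())
```

```text
[ 0.33482223 -0.28244485  0.15585525]
top 149 344.80122223021704 366.4602749848775 355.6307486075473 [-297.6330802  -254.11478823] 165.3887855051493
scene 308 311.93367568360895 367.40143375677746 339.6675547201932 [-310.1473066  -252.93624008] 167.08841475064952
 side fit 217 [ 335.48227554 -281.38917106] 1.1565248791508673
```

```bash
python3 -m inch '[[[-0.0012,-0.003,0,0,0.05],[0,0,0,0,0.05],[0,0,0.012,0,0.05],[0,0,0.012,0,0.05],[0,0,0.012,0,0.05],[0,0,0.008,0,0.05],[0,0,0,0,0.05],[0,0,0,0,0.05]]]'
```

```text
time: 32.8
eef_pos: [0.3305, -0.2827, 0.1093]
eef_rot: [[-0.0, 1.0, -0.002], [1.0, 0.0, 0.002], [0.002, -0.002, -1.0]]
contact_force: [0.2, -0.0, -1.4]
gripper_width: 0.729
```

```bash
python3 -m inch '[[[0,0,0.012,0,0.05],[0,0,0.012,0,0.05],[0,0,0.01,0,0.05],[0,0,0.008,0,0.05],[0,0,0.004,0,0.05],[0,0,0,0,0.05],[0,0,0,0,0.05]]]'
```

```text
time: 33.38
eef_pos: [0.3312, -0.2835, 0.0648]
eef_rot: [[-0.0, 1.0, -0.0], [1.0, 0.0, 0.0], [0.0, -0.0, -1.0]]
contact_force: [0.2, -0.0, -1.7]
gripper_width: 0.728
```

```bash
python3 -m inch '[[[0,0,0.003,0,0.05],[0,0,0,0,0.05],[0,0,0,0,0.0854],[0,0,0,0,0.0854],[0,0,0,0,0.0854],[0,0,0,0,0.0854],[0,0,-0.02,0,0.0854],[0,0,-0.03,0,0.0854],[0,0,-0.04,0,0.0854],[0,0,-0.04,0,0.0854],[0.03,0,-0.02,0,0.0854],[0.03,0,0,0,0.0854]]]'
```

```text
time: 34.38
eef_pos: [0.3334, -0.2259, 0.2184]
eef_rot: [[0.003, 1.0, 0.009], [1.0, -0.002, -0.008], [-0.008, 0.009, -1.0]]
contact_force: [-0.1, 0.1, 0.2]
gripper_width: 0.999
```

```bash
python3 -m inch '[[[0.04,0.01,0,0,0.0854],[0.04,0.01,0,0,0.0854],[0,0,0,0,0.0854]]]'; python3 items.py; python3 -c "
from h import *
cap('scene','s9')"
```

```text
time: 34.63
eef_pos: [0.3523, -0.1375, 0.2127]
eef_rot: [[-0.01, 1.0, 0.002], [1.0, 0.009, 0.003], [0.003, 0.002, -1.0]]
contact_force: [-0.8, -0.2, -0.2]
gripper_width: 0.995
eef [ 0.3519 -0.1404  0.2125] 34.6833
spool yel (array([ 475.1, -287.6]), array([62.9, 63.6]), -2.5, array([ 475.8, -287.1]), array([373., 207.]))
spool blue (array([ 467. , -425.3]), array([60.2, 60.2]), 42.6, array([ 467.1, -425.7]), array([426., 209.]))
knife (array([450.4,  22.1]), array([ 26.9, 126.5]), 9.5, array([449.4,  22. ]), array([256., 219.]))
jarcap (array([452.2, 117.8]), array([44.4, 47.3]), 88.6, array([452.5, 117.7]), array([219., 219.]))
stapler? (array([ 432. , -110.5]), array([ 30.6, 111.5]), 14.6, array([ 432. , -110.5]), array([305., 225.]))
```

View pics/s9.png

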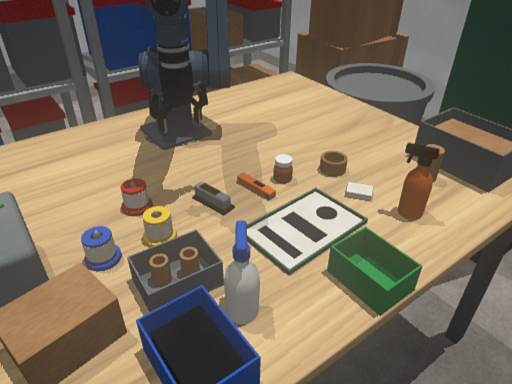

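All three spools are seated: red (134,195), blue (99,247), yellow (157,224). Now the stapler, at (432,-111) mm and 14.6°.

```bash
python3 -m inch '[[[0.0145,0.035,0,0,0.0854],[0.0145,0.035,0,0,0.0854],[0,0.01,0,0,0.0854],[0,0,0.03,-5,0.0854],[0,0,0.03,-5,0.0854],[0,0,0.03,-4.6,0.0854],[0,0,0,0,0.0854],[0,0,0,0,0.0854]]]'
cat > d.py <<'E'
# usage: d.py x y z yaw(deg, of tool x)  -> shifts in tool axes
from h import *
import sys
s=manip.sense(); e=np.array(s["eef_pos"]);R=np.array(s["eef_rot"])
t=np.array([float(v) for v in sys.argv[1:4]])
yaw=np.degrees(np.arctan2(R[1,0],R[0,0])); 
print("eef",np.round(e,4),"yaw",round(yaw,1),"shift",np.round(R.T@(t-e),4),"turn",round(-(float(sys.argv[4])-yaw),1),"F",np.round(s["contact_force"],1),"w",round(s["gripper_width"],3))
E
python3 d.py .432 -.111 .042 104.6
```

```text
time: 35.4
eef_pos: [0.4291, -0.1149, 0.1198]
eef_rot: [[-0.248, 0.969, -0.005], [0.969, 0.248, 0.002], [0.003, -0.005, -1.0]]
contact_force: [-0.2, -0.5, 0.5]
gripper_width: 0.999
eef [ 0.4291 -0.1149  0.1198] yaw 104.4 shift [0.0029 0.0041 0.0778] turn -0.2 F [-0.2 -0.5  0.5] w 0.999
```

```bash
python3 -m inch '[[[0.003,0.0035,0.02,0,0.0854],[0,0,0.02,0,0.0854],[0,0,0.02,0,0.0854],[0,0,0.017,0,0.0854],[0,0,0,0,0.0854],[0,0,0,0,0.02],[0,0,0,0,0.02],[0,0,0,0,0.02],[0,0,0,0,0.02],[0,0,0,0,0.02],[0,0,0,0,0.02],[0,0,0,0,0.02]]]'; python3 -c "
from h import *
cap('scene','s10')"
```

```text
time: 36.4
eef_pos: [0.4352, -0.1112, 0.0467]
eef_rot: [[-0.252, 0.968, 0.003], [0.968, 0.252, -0.001], [-0.002, 0.003, -1.0]]
contact_force: [-0.2, -0.5, 5.4]
gripper_width: 0.337
```

View pics/s10.png

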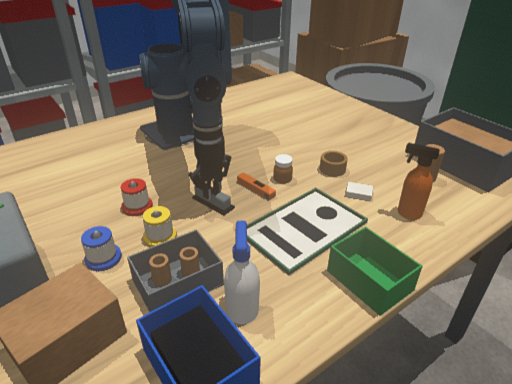

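The stapler is gripped. I'll lift it and carry it to the tray.

```bash
python3 -m inch '[[[0,0,-0.02,0,0.02],[0,0,-0.03,0,0.02],[0,0,-0.03,0,0.02],[0.0102,0.0357,0,0,0.02],[0.0102,0.0357,0,0,0.02],[0.0102,0.0357,0,0,0.02],[0.0102,0.0357,0,0,0.02],[0.0102,0.0357,0,0,0.02],[0.0102,0.0357,0,0,0.02],[0.0102,0.0357,0,5.2,0.02],[0,0,0,5.2,0.02],[0,0,0,0,0.02]]]'; python3 d.py .659 .0207 .055 94.2
python3 - <<'E'
from h import *
c=cap("top","t10");W=c["W"];Z=W[...,2]
e=manip.sense()["eef_pos"]
m=(np.hypot(W[...,0]-e[0],W[...,1]-e[1])<.08)&(Z>.06)&(Z<.135)
im=c["img"][:,:,::-1];u,v=map(int,proj(c,e));cv2.imwrite("pics/t10z.png",cv2.resize(im[max(v-60,0):v+60,u-80:u+80],None,fx=4,fy=4))
E
```

```text
time: 37.45
eef_pos: [0.6575, 0.0229, 0.1211]
eef_rot: [[-0.074, 0.997, -0.005], [0.997, 0.074, 0.0], [0.001, -0.005, -1.0]]
contact_force: [-0.5, 0.2, -2.7]
gripper_width: 0.334
eef [0.6575 0.0229 0.1211] yaw 94.3 shift [-0.0024  0.0017  0.0661] turn 0.1 F [-0.5  0.2 -2.7] w 0.334
```

View pics/t10z.png

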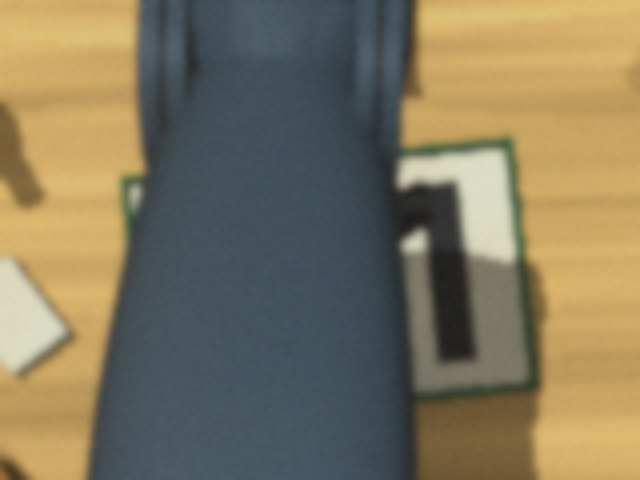

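The arm hides the stapler from the top camera, so I'm placing it by calibration.

```bash
python3 -m inch '[[[-0.002,0.0015,0.02,0,0.02],[0,0,0.02,0,0.02],[0,0,0.015,0,0.02],[0,0,0.006,0,0.02],[0,0,0.004,0,0.02],[0,0,0,0,0.02],[0,0,0,0,0.02]]]'; python3 d.py .659 .0207 .052 94.2;python3 -c "
from h import *
cap('scene','s11')"
```

```text
time: 38.08
eef_pos: [0.6594, 0.0192, 0.061]
eef_rot: [[-0.074, 0.997, 0.002], [0.997, 0.074, -0.0], [-0.0, 0.002, -1.0]]
contact_force: [0.0, 0.3, -1.2]
gripper_width: 0.334
eef [0.6594 0.0192 0.061 ] yaw 94.2 shift [ 0.0015 -0.0003  0.009 ] turn 0.0 F [ 0.   0.3 -1.2] w 0.334
```

View pics/s11.png

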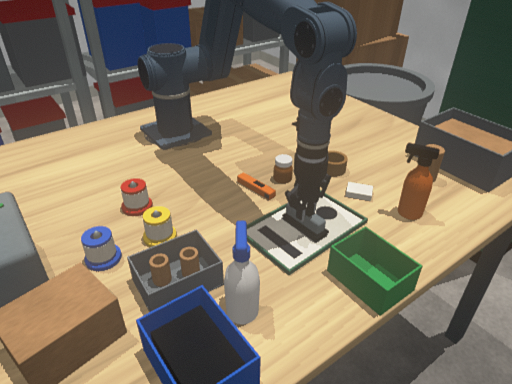

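The stapler hangs just above the middle bar at (308,225).

```bash
python3 -m inch '[[[0.0015,0,0.005,0,0.02],[0,0,0.003,0,0.02],[0,0,0,0,0.02]]]'; python3 d.py .659 .0207 .052 94.2
```

```text
time: 38.38
eef_pos: [0.6594, 0.0212, 0.0519]
eef_rot: [[-0.074, 0.997, 0.001], [0.997, 0.074, 0.0], [-0.0, 0.001, -1.0]]
contact_force: [-0.6, -0.4, -2.8]
gripper_width: 0.331
eef [0.6594 0.0212 0.0519] yaw 94.2 shift [-0.0005 -0.0004 -0.0001] turn 0.0 F [-0.6 -0.4 -2.8] w 0.331
```

Release, rise, and head to the knife. The target is (450,22) mm with tool yaw 99.5°.

```bash
python3 -m inch '[[[0,0,0.001,0,0.0854],[0,0,0,0,0.0854],[0,0,0,0,0.0854],[0,0,0,0,0.0854],[0,0,-0.03,0,0.0854],[0,0,-0.03,0,0.0854],[0,0,-0.03,0,0.0854],[0,-0.035,-0.02,0,0.0854],[0,-0.035,0,0,0.0854],[0,-0.035,0,0,0.0854],[0,-0.035,0,-2.5,0.0854],[0,-0.035,0,-2.8,0.0854]]]'; python3 d.py .450 .022 .04 99.5; python3 items.py; python3 fix.py | grep dark
```

```text
time: 39.38
eef_pos: [0.4834, 0.0067, 0.1612]
eef_rot: [[-0.168, 0.986, 0.001], [0.986, 0.168, -0.0], [-0.0, 0.001, -1.0]]
contact_force: [-0.0, 0.3, 0.8]
gripper_width: 0.999
eef [0.4834 0.0067 0.1612] yaw 99.7 shift [ 0.0207 -0.0305  0.1212] turn 0.2 F [-0.   0.3  0.8] w 0.999
eef [0.4742 0.007  0.1585] 39.4333
spool red (array([ 331.9, -284.5]), array([61.7, 62.5]), 79.3, array([ 331.3, -283.7]), array([374., 262.]))
spool yel (array([ 475.1, -287.6]), array([63.2, 63.2]), 88.5, array([ 475.9, -286.9]), array([373., 207.]))
spool blue (array([ 466.3, -425.9]), array([57.8, 62.9]), 88.5, array([ 467.1, -425.6]), array([426., 209.]))
jarcap (array([453.9, 132.2]), array([18.4, 41.8]), -1.4, array([454. , 131.7]), array([214., 219.]))
stapler? (array([663.7,  22.2]), array([ 30.1, 100.1]), 4.2, array([662.8,  21.8]), array([254., 142.]))
tray dark (array([650. , 105.5]), array([45.5, 48.8]), -1.1, array([649.8, 105. ]), array([225., 150.]))
tray dark (array([664.6, -63.4]), array([ 23.2, 119. ]), 5.1, array([664.2, -63.5]), array([285., 143.]))fix.py:5: RuntimeWarning: Mean of empty slice.
  s=least_squares(f,p.mean(0),loss="soft_l1",f_scale=1.0); return s.x, np.abs(s.fun).mean()
  ret = um.true_divide(
Traceback (most recent call last):
  File "fix.py", line 16, in <module>
    print(cam,n,circ(p[ok],38.7),ok.sum())
                ~~~~^^^^^^^^^^^^
  File "fix.py", line 5, in circ
    s=least_squares(f,p.mean(0),loss="soft_l1",f_scale=1.0); return s.x, np.abs(s.fun).mean()
ValueError: Initial guess is outside of provided bounds
```

```bash
python3 -m inch '[[[0.008,-0.011,0.03,0,0.0854],[0.008,-0.011,0.03,0,0.0854],[0,0,0,0,0.0854],[0,0,0,0,0.0854],[0,0,0,0,0.0854]]]'; python3 d.py .450 .022 .03 99.6
```

```text
time: 39.95
eef_pos: [0.4632, 0.0185, 0.1031]
eef_rot: [[-0.165, 0.986, 0.005], [0.986, 0.165, -0.001], [-0.001, 0.004, -1.0]]
contact_force: [1.0, -0.1, 0.6]
gripper_width: 1.004
eef [0.4632 0.0185 0.1031] yaw 99.5 shift [ 0.0058 -0.0127  0.073 ] turn -0.1 F [ 1.  -0.1  0.6] w 1.004
```

```bash
python3 -m inch '[[[0.005,-0.012,0.02,0,0.0854],[0,0,0.02,0,0.0854],[0,0,0.018,0,0.0854],[0,0,0,0,0.0854],[0,0,0,0,0.0854]]]'; python3 d.py .450 .022 .03 99.6; python3 -c "
from h import *
cap('scene','s12')"
```

```text
time: 40.37
eef_pos: [0.4507, 0.0213, 0.0453]
eef_rot: [[-0.165, 0.986, 0.004], [0.986, 0.165, -0.0], [-0.001, 0.004, -1.0]]
contact_force: [0.4, -0.3, -0.7]
gripper_width: 1.003
eef [0.4507 0.0213 0.0453] yaw 99.5 shift [ 0.0008 -0.0006  0.0153] turn -0.1 F [ 0.4 -0.3 -0.7] w 1.003
```

View pics/s12.png

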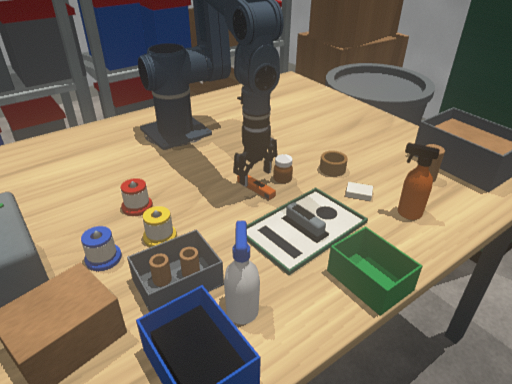

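The stapler lies on its bar at (305,217). The gripper straddles the knife at (262,188).

```bash
python3 -m inch '[[[0,0,0.009,0,0.06],[0,0,0.006,0,0.06],[0,0,0,0,0.045],[0,0,0,0,0.02],[0,0,0,0,0.015],[0,0,0,0,0.015],[0,0,0,0,0.015],[0,0,0,0,0.015],[0,0,0,0,0.015]]]'; python3 d.py .450 .022 .03 99.6
```

```text
time: 41.17
eef_pos: [0.448, 0.0218, 0.0281]
eef_rot: [[-0.165, 0.986, 0.001], [0.986, 0.165, -0.0], [-0.0, 0.001, -1.0]]
contact_force: [0.3, -0.4, 1.6]
gripper_width: 0.31
eef [0.448  0.0218 0.0281] yaw 99.5 shift [-0.0001  0.0021 -0.0019] turn -0.1 F [ 0.3 -0.4  1.6] w 0.31
```

```bash
python3 -m inch '[[[0,0,-0.03,0,0.015],[0,0,-0.03,0,0.015],[0,0,-0.03,0,0.015],[-0.0199,0.0327,0,0,0.015],[-0.0199,0.0327,0,0,0.015],[-0.0199,0.0327,0,0,0.015],[-0.0199,0.0327,0,0,0.015],[-0.0199,0.0327,0,0,0.015],[-0.0199,0.0327,0,0,0.015],[0,0,0,5.3,0.015],[0,0,0,0,0.015],[0,0,0,0,0.015]]]'; python3 d.py .6615 -.0637 .034 94.2
```

```text
time: 42.17
eef_pos: [0.6601, -0.0634, 0.1162]
eef_rot: [[-0.075, 0.997, -0.003], [0.997, 0.075, 0.001], [0.001, -0.003, -1.0]]
contact_force: [-0.6, 1.3, -1.6]
gripper_width: 0.311
eef [ 0.6601 -0.0634  0.1162] yaw 94.3 shift [-0.0005  0.0016  0.0822] turn 0.1 F [-0.6  1.3 -1.6] w 0.311
```

```bash
python3 -m inch '[[[0,0.0015,0.025,0,0.015],[0,0,0.025,0,0.015],[0,0,0.015,0,0.015],[0,0,0.007,0,0.015],[0,0,0,0,0.015],[0,0,0,0,0.015],[0,0,0,0,0.015]]]'; python3 d.py .6615 -.0637 .034 94.2;python3 -c "
from h import *
cap('scene','s13')"
```

```text
time: 42.75
eef_pos: [0.6633, -0.0634, 0.0483]
eef_rot: [[-0.074, 0.997, 0.003], [0.997, 0.074, -0.001], [-0.001, 0.003, -1.0]]
contact_force: [-0.2, 0.3, 0.0]
gripper_width: 0.31
eef [ 0.6633 -0.0634  0.0483] yaw 94.3 shift [-0.0002 -0.0019  0.0143] turn 0.1 F [-0.2  0.3  0. ] w 0.31
```

View pics/s13.png

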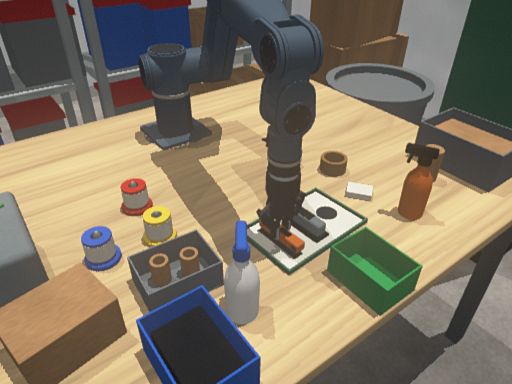

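The knife is just above its bar at (282,235). Setting it down.

```bash
python3 -m inch '[[[0,-0.001,0.008,0,0.015],[0,0,0.006,0,0.015],[0,0,0,0,0.015],[0,0,0,0,0.015]]]'; python3 d.py .6615 -.0637 .033 94.2
```

```text
time: 43.13
eef_pos: [0.6625, -0.0638, 0.0326]
eef_rot: [[-0.074, 0.997, 0.003], [0.997, 0.074, -0.001], [-0.001, 0.003, -1.0]]
contact_force: [2.6, -0.8, 2.4]
gripper_width: 0.31
eef [ 0.6625 -0.0638  0.0326] yaw 94.2 shift [ 0.0002 -0.001  -0.0004] turn 0.0 F [ 2.6 -0.8  2.4] w 0.31
```

```bash
python3 -m inch '[[[0,0,0,0,0.05],[0,0,0,0,0.05],[0,0,0,0,0.05],[0,0,-0.03,0,0.05],[0,0,-0.035,0,0.05],[0,0,-0.035,0,0.0854],[0,0,-0.035,0,0.0854],[0.0283,-0.028,0,0,0.0854],[0.0283,-0.028,0,0,0.0854],[0.0283,-0.028,0,0,0.0854],[0.0283,-0.028,0,0,0.0854],[0,0,0,0,0.0854]]]'; python3 items.py; python3 -c "
from h import *
cap('scene','s14')"
```

```text
time: 44.13
eef_pos: [0.5339, 0.0454, 0.1644]
eef_rot: [[-0.078, 0.997, -0.01], [0.997, 0.078, 0.003], [0.004, -0.01, -1.0]]
contact_force: [0.7, -0.8, -1.5]
gripper_width: 0.997
eef [0.5374 0.0435 0.1653] 44.1833
spool red (array([ 331.9, -284.1]), array([61.7, 62.5]), 79.3, array([ 331.5, -283.5]), array([374., 262.]))
spool yel (array([ 475.1, -287.6]), array([62.9, 63.6]), -2.5, array([ 476. , -287.1]), array([373., 206.]))
spool blue (array([ 467. , -425.3]), array([60.2, 60.2]), 42.6, array([ 467.2, -425.6]), array([426., 209.]))
knife (array([663. , -62.4]), array([ 23.4, 126. ]), 4.3, array([664. , -62.3]), array([284., 142.]))
stapler? (array([677. , -61.2]), array([25. , 95.1]), 4.2, array([673.8, -62.2]), array([285., 136.]))
```

View pics/s14.png

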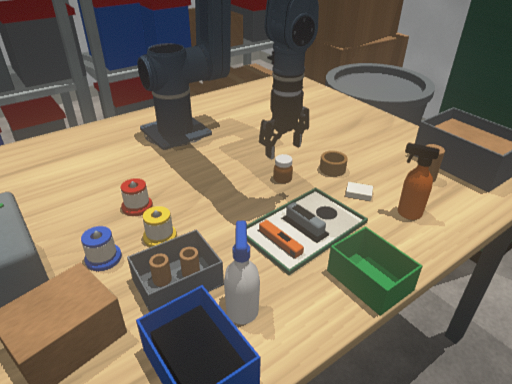

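The knife (281,238) and stapler (305,217) lie on their shapes. The jar is still at (283,168).

```bash
python3 d.py .4525 .1188 .045 94; python3 -m inch '[[[0.027,-0.0265,0,0,0.0854],[0.027,-0.0265,0,0,0.0854],[0.027,-0.0265,0,0,0.0854],[0,0,0.015,0,0.0854],[0,0,0,0,0.0854],[0,0,0,0,0.0854]]]'; python3 d.py .4525 .1188 .045 94
```

```text
eef [0.5398 0.0422 0.1661] yaw 94.3 shift [ 0.083  -0.081   0.1212] turn 0.3 F [ 0.7  0.1 -0.4] w 1.0
time: 44.73
eef_pos: [0.4568, 0.1156, 0.1515]
eef_rot: [[-0.073, 0.997, -0.0], [0.997, 0.073, -0.001], [-0.001, -0.0, -1.0]]
contact_force: [-0.0, -1.1, 0.6]
gripper_width: 1.002
eef [0.4568 0.1156 0.1515] yaw 94.2 shift [ 0.0036 -0.004   0.1065] turn 0.2 F [-0.  -1.1  0.6] w 1.002
```

```bash
python3 -m inch '[[[0.003,-0.0035,0.025,0,0.0854],[0,0,0.025,0,0.0854],[0,0,0.025,0,0.0854],[0,0,0.02,0,0.0854],[0,0,0.01,0,0.0854],[0,0,0,0,0.0854],[0,0,0,0,0.04],[0,0,0,0,0.04],[0,0,0,0,0.04],[0,0,0,0,0.04],[0,0,0,0,0.04],[0,0,0,0,0.04]]]'
```

```text
time: 45.73
eef_pos: [0.4549, 0.1188, 0.0495]
eef_rot: [[-0.073, 0.997, 0.006], [0.997, 0.073, -0.0], [-0.0, 0.006, -1.0]]
contact_force: [0.9, -1.3, 5.8]
gripper_width: 0.619
```

```bash
python3 -m inch '[[[0,0,-0.02,0,0.04],[0,0,-0.025,0,0.04],[0,0,-0.025,0,0.04],[-0.0046,0.0326,0,0,0.04],[-0.0046,0.0326,0,0,0.04],[-0.0046,0.0326,0,0,0.04],[-0.0046,0.0326,0,0,0.04],[-0.0046,0.0326,0,0,0.04],[-0.0046,0.0326,0,0,0.04],[0,0,0,0,0.04],[0,0,0,0,0.04]]]'; python3 d.py .652 .1055 .054 94.2
```

```text
time: 46.65
eef_pos: [0.65, 0.1054, 0.1141]
eef_rot: [[-0.073, 0.997, -0.004], [0.997, 0.073, -0.0], [0.0, -0.004, -1.0]]
contact_force: [-1.1, 0.5, -2.0]
gripper_width: 0.62
eef [0.65   0.1054 0.1141] yaw 94.2 shift [-0.      0.0022  0.0601] turn -0.0 F [-1.1  0.5 -2. ] w 0.62
```

```bash
python3 -m inch '[[[0,0.0015,0.02,0,0.04],[0,0,0.02,0,0.04],[0,0,0.008,0,0.04],[0,0,0.004,0,0.04],[0,0,0,0,0.04],[0,0,0,0,0.04],[0,0,0,0,0.04]]]'; python3 d.py .652 .1055 .0545 94.2;python3 -c "
from h import *
cap('scene','s15')"
```

```text
time: 47.23
eef_pos: [0.6518, 0.106, 0.0667]
eef_rot: [[-0.074, 0.997, 0.003], [0.997, 0.074, 0.0], [-0.0, 0.003, -1.0]]
contact_force: [1.0, -0.4, -1.2]
gripper_width: 0.619
eef [0.6518 0.106  0.0667] yaw 94.2 shift [-0.0005  0.0002  0.0122] turn 0.0 F [ 1.  -0.4 -1.2] w 0.619
```

View pics/s15.png

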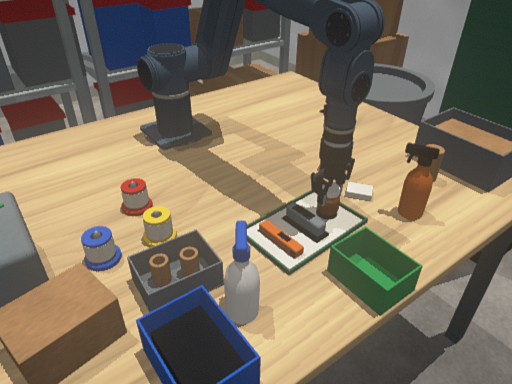

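The jar is over its disc at (330,205). Lowering it.

```bash
python3 -m inch '[[[0,0,0.007,0,0.04],[0,0,0.0045,0,0.04],[0,0,0,0,0.04],[0,0,0,0,0.04]]]'; python3 d.py .652 .1055 .0545 94.2
```

```text
time: 47.62
eef_pos: [0.6519, 0.1058, 0.0545]
eef_rot: [[-0.074, 0.997, 0.002], [0.997, 0.074, 0.0], [-0.0, 0.002, -1.0]]
contact_force: [-0.1, 0.2, 3.4]
gripper_width: 0.623
eef [0.6519 0.1058 0.0545] yaw 94.2 shift [-0.0003  0.      0.    ] turn 0.0 F [-0.1  0.2  3.4] w 0.623
```

```bash
python3 -m inch '[[[0,0,0,0,0.07],[0,0,0,0,0.07],[0,0,0,0,0.07],[0,0,-0.02,0,0.07],[0,0,-0.035,0,0.07],[0,0,-0.04,0,0.07],[0,0,-0.04,0,0.07],[0,-0.03,-0.03,0,0.07],[0,-0.035,0,0,0.0854],[0,-0.035,0,0,0.0854],[0,-0.035,0,0,0.0854],[0,-0.035,0,0,0.0854]]]'
```

```text
time: 48.62
eef_pos: [0.4805, 0.0932, 0.2176]
eef_rot: [[-0.074, 0.997, 0.0], [0.997, 0.074, -0.0], [-0.0, 0.0, -1.0]]
contact_force: [-0.1, -0.3, 0.0]
gripper_width: 0.998
```

```bash
python3 -m inch '[[[0.03,-0.035,0,0,0.0854],[0.035,-0.035,0,0,0.0854],[0.04,-0.03,0,0,0.0854],[0.04,0,0,0,0.0854],[0.04,0,0,0,0.0854],[0.04,0,0,0,0.0854],[0,0,0,0,0.0854]]]'; python3 items.py
python3 - <<'E'
from h import *
c=cap("top","t20"); cap("scene","s20"); W=c["W"];Z=W[...,2]
for n,b,z0,z in [("jar",(205,245,120,175),.04,.06),("stapler",(238,272,110,180),.025,.035),("tape",(140,185,180,222),.03,.045),("tags",(158,192,140,170),.012,.02),("binstuff",(350,410,130,170),.0,.0)]:
    if n=="binstuff": continue
    for x in blob(c,box(Z>z0,*b),z,80): print(n,x)
for n,u,v in [("red",374,262),("yel",373,207),("blue",426,209)]:
    t=Z[v-14:v+15,u-14:u+15]; t=t[t>.055]; print(n,"top z",np.percentile(t,[20,50,80]))
for x in blob(c,box((c["hsv"][...,1]<70)&(c["hsv"][...,2]>150),200,310,105,185),.005,300): print("liner",x)
E
```

```text
time: 49.2
eef_pos: [0.3791, 0.302, 0.217]
eef_rot: [[-0.081, 0.997, -0.001], [0.997, 0.081, 0.004], [0.004, -0.001, -1.0]]
contact_force: [0.2, -1.6, -0.2]
gripper_width: 1.0
eef [0.3795 0.2991 0.217 ] 49.25
spool red (array([ 331.9, -284.1]), array([61.7, 62.5]), 79.3, array([ 331.2, -283.8]), array([374., 262.]))
spool yel (array([ 475.1, -287.6]), array([62.9, 63.6]), -2.5, array([ 475.9, -287.1]), array([373., 206.]))
spool blue (array([ 466.3, -425.9]), array([57.8, 62.9]), 88.5, array([ 467.2, -425.6]), array([426., 209.]))
knife (array([663.1, -62.5]), array([ 23.4, 126. ]), 4.5, array([663.8, -62.4]), array([284., 142.]))
jarcap (array([650.6, 106.4]), array([45.7, 47.9]), 88.4, array([650.1, 106.4]), array([222., 145.]))
stapler? (array([656.6,  21.6]), array([ 30.1, 114.4]), 4.2, array([656.4,  21.4]), array([254., 144.]))
stapler? (array([684.4, -59.9]), array([25.4, 80.3]), 3.9, array([685.7, -59.6]), array([283., 131.]))
jar (array([647.2, 105. ]), array([53.7, 57.1]), -1.1, array([647.5, 105.1]), array([223., 147.]))
stapler (array([656.3,  21.6]), array([ 30.1, 115. ]), 4.2, array([656.3,  21.4]), array([254., 144.]))
tape (array([502., 273.]), array([78.5, 78.7]), 89.5, array([502.2, 272.6]), array([163., 202.]))
tags (array([635.6, 242.5]), array([49.9, 71.3]), 36.9, array([636.1, 242.8]), array([176., 155.]))
red top z [0.06812741 0.07006136 0.07167815]
yel top z [0.06801891 0.07012546 0.07163701]
blue top z [0.06730452 0.06976721 0.07177547]
liner (array([656.1,  20.8]), array([167.3, 266.7]), -85.8, array([655.9,  21.1]), array([255., 147.]))
```

View pics/t20.png

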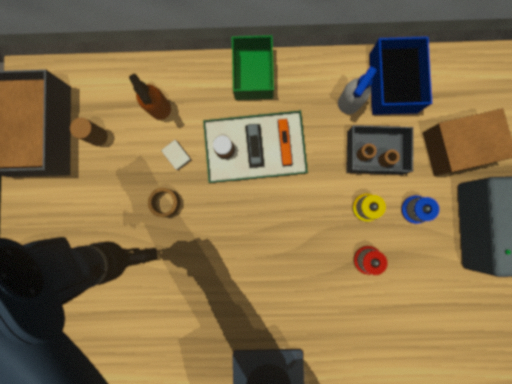

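View pics/s20.png

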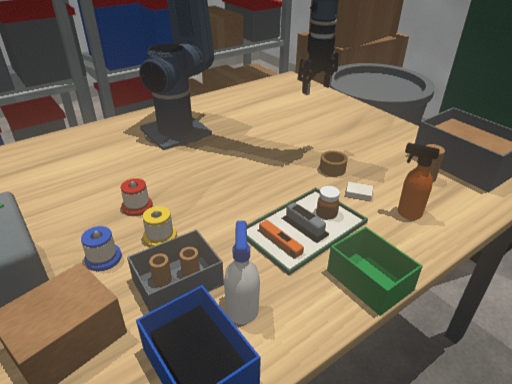

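Everything is in place in both views. The cores are in the bin at (368,152) and (390,157), the spools sit on their own colours, and the kit items are on their shapes. I'll let the arm settle and hand in.

```bash
python3 -m inch '[[[0,0,0,0,0.0854],[0,0,0,0,0.0854],[0,0,0,0,0.0854],[0,0,0,0,0.0854]]]'; python3 items.py && python3 -c "
from plant import manip
print(manip.job_done())"
```

```text
time: 49.68
eef_pos: [0.3812, 0.2954, 0.2179]
eef_rot: [[-0.072, 0.997, 0.0], [0.997, 0.072, 0.0], [0.0, 0.0, -1.0]]
contact_force: [0.2, -0.9, 0.3]
gripper_width: 1.003
eef [0.3811 0.2955 0.2179] 49.7333
spool red (array([ 329.9, -282.8]), array([59.6, 63. ]), -47.1, array([ 331.4, -283.7]), array([374., 262.]))
spool yel (array([ 475.1, -287.6]), array([62.9, 63.6]), -2.5, array([ 475.8, -287.1]), array([373., 207.]))
spool blue (array([ 467. , -425.3]), array([60.2, 60.2]), 42.6, array([ 467.1, -425.6]), array([426., 209.]))
knife (array([663.1, -62.5]), array([ 23.4, 126. ]), 4.5, array([663.7, -62.4]), array([284., 142.]))
jarcap (array([650.6, 106.4]), array([45.7, 47.9]), 88.4, array([650. , 106.5]), array([222., 145.]))
stapler? (array([657. ,  21.7]), array([ 30.1, 113.6]), 4.2, array([656.5,  21.4]), array([254., 144.]))
stapler? (array([661.3, -62.2]), array([ 25.4, 120.4]), 4.3, array([663. , -62.8]), array([285., 142.]))
the job is handed in; nothing more can be done
None
```

The changeover is done and handed in at about 50 s. Both cores are in the bin, all three spools are on the stands of their own colour, and the knife, stapler and jar lie on their shapes in the tray.

**Last checks, by camera:**
- **Spools:** their tops measured about 70 mm above the table, against 72 mm when fully seated, which is within the 2 mm calibration. They looked about 1 to 3 mm off the spindle axes.
- **Kit items:** knife, stapler and jar were within about 2 mm of their shape centres. The bars were within about 0.5° of the tray's direction.
- **Bystanders:** the tape roll and the cards measured where they were at the start.

**Where checks disagreed:**
- While I held the red spool over its stand, different readings gave its x position up to 5 mm apart. I used a circle fit to its side, and it went down with no side force.
- A height-only measure put the jar 3 mm off in x, while its cap measured within 1 mm. Both are inside the 12 mm limit.

No check failed, and I noticed no knocked item.

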